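# Charge the milling jar and work the jammed funnel free

## Task

Pour all five steel balls from the tray through the funnel into the clear jar, with the funnel left seated, and set the empty tray back down upright on the bench, clear of the jar. Then grip the funnel across its narrow width, rock it side to side towards one sprung pad and then the other, at least twice each way by some 6 degrees, easing it upwards until its stem comes free (do not pull it straight out), and finish while still holding it upright just clear above the jar's mouth, no more than a few centimetres up. Leave the capped jar, the beaker and the jar lid alone.

Things in the scene. Friction and masses are not known exactly. Their poses are not given: they have to be found in the camera images.
- tray_tab (a point): Grip point of the loose aluminium pouring tray (150 g, holds the balls), in its upright tab, 52 mm above the underside (z = 0.052 on the bench). Axes are the tray's: x towards its open nose, z up. The tab is a plate 10 mm thick (x), 42 wide (y), its top 70 mm up. Ahead of it the trough, 52 mm wide: rear wall 26 mm ahead of this point and 26 high, side walls 32 high.
- tray_nose (a point): Middle of the floor's edge at the tray's open nose, 128 mm ahead (x) of tray_tab and 20 mm above the underside; 46 mm between the walls there, 52 outside. The trough's floor rises 8 degrees towards the nose, so the balls lie against the rear wall until the tray is tipped nose-down by clearly more than that; tipping it 35 to 40 degrees empties it.
- funnel_grip (a point): Grip point of the loose steel funnel (about 160 g): centre of its upright rectangular skirt, z about 0.129 when seated. Skirt 96 mm long (x), 64 wide (y) outside, walls 3, 30 high (rim 15 mm above this point), open on top. Below it slopes in to a throat 36 mm square inside. Its axes: x along its length, z up. Its 52 mm square shoulder, 47 mm below this point, sits on the collar.
- funnel_tip (a point): Centre of the lower end of the funnel's 42 mm square stem, 72 mm below funnel_grip and 25 mm below the shoulder. The stem is free once this point is above jar_mouth.
- jar_mouth (a point): Centre of the 46 mm square mouth in the fixed collar's top face (92 by 92 mm, z = 0.082); x along the seated funnel's length. Sprung pads on its +y and -y sides, 6 mm below the top, squeeze the stem with about 26 N each: a straight pull takes about 30 N; tilting the funnel about x, pivoting on the shoulder's edge 26 mm from the centre, frees one side at a time. It can tilt about 0.2 rad.
- jar_floor (a point): Centre of the inner floor of the clear square jar under the collar, 8 mm above the bench, inside 56 by 56 mm, 62 mm deep.
- ball0_center (a point): Centre of a smooth polished steel milling ball, 14 mm across, 11 g; one of five alike, starting in the tray.
- ball1_center (a point): Centre of a smooth polished steel milling ball, 14 mm across, 11 g; one of five alike, starting in the tray.
- ball2_center (a point): Centre of a smooth polished steel milling ball, 14 mm across, 11 g; one of five alike, starting in the tray.
- ball3_center (a point): Centre of a smooth polished steel milling ball, 14 mm across, 11 g; one of five alike, starting in the tray.
- ball4_center (a point): Centre of a smooth polished steel milling ball, 14 mm across, 11 g; one of five alike, starting in the tray.
- reagent: Bystander: closed white-capped jar, 48 mm across, 100 mm high; origin at the centre of its underside.
- beaker: Bystander: small white beaker, 56 mm across, 60 mm high; origin at the centre of its underside.
- jarlid: Bystander: square grey jar lid, 56 mm wide, 22 mm high with its knob; origin at the centre of its underside.
- funnel: The same funnel; origin at the centre of its shoulder's underside, 47 mm below funnel_grip.
- tray: The same tray; origin on its underside, 73 mm ahead of the tab.
- station: The same fixed station: base plate 150 by 130 mm, 8 mm thick; origin at the centre of its underside.
There are look-alikes about, which are no part of the job. What is shaped like the tray but black, red or yellow is not meant.

How it is judged:
By the outcome, as a careful person would: the job done as asked, in the order asked, and still so for the second after the job is handed in, while the arm keeps its last pose, push and grip.
It also fails if it takes over 72 s, if anything falls off the work surface, if the arm or the gripper's body presses on something with over 40 N, if the wrist force passes 120 N, or if a joint passes its speed limit or range.

## Robot

A 7-joint arm with a two-finger parallel gripper is mounted at the origin on the work surface. World frame = base frame: x ahead of the robot, y to its left, z up, the work surface at z = 0. Lengths are in m, angles in rad, forces in N, time in s.
With the tool pointing down it reaches from about 0.4 to 0.85 m from the base axis. Payload 4.5 kg.
Tool frame: the origin (TCP) lies on the centre line of the jaws, within the pads' length; the fingertips stand r.tcp_to_tips ahead of it and the grasp point (between the pads) lies 11 mm behind it (r.tcp_to_tips is the distance from the TCP to the fingertips, in m); y points along the fingers, x is the direction in which the jaws open and shut, and the axes are right-handed (so a half turn about y gives the same grasp; the last joint's range is limited). The gripper opens to 88 mm and grips with 3 to 60 N. Pads are 18 mm wide; open, the fingers measure 123 mm over their backs; the gripper's body (75 mm by 187 mm) begins 45 mm behind the grasp point.
Start: joints at [1.29, 0.689, -0.195, 1.565, 0.157, 0.902, -0.215], TCP at [0.194, -0.594, 0.247] pointing down, gripper open.
Joint ranges: [-3.01, 3.01], [-0.46, 2.08], [-1.47, 1.51], [0.13, 2.56], [-1, 4.14], [0.04, 2.09], [-2.66, 2.66]. Speed limits (rad/s): [2.57, 2.57, 3.14, 3.14, 3.14, 3.14, 3.14].

## Interface

Orientations are given as a unit quaternion [x, y, z, w].
In Python, from plant import r gives the robot as it stands. The module is installed in compiled form; this text tells all that it offers.
- The arm moves only by the shell command python3 -m inch 'ROWS' [OPENING] [FORCE]. ROWS is text: rows parted by semicolons, each of 4 numbers parted by spaces: the shift along the tool's x, y, z in mm, then the turn about the tool's y in degrees. In form: x y z spin; .... A call has 1 to 10 rows; each row is the pose to reach, as a shift and turn from the pose commanded when the call began, along the tool's axes at that moment; what a row does not reach only later rows make up. A row lasts 1/10 s, in which the tool goes at most 50 mm and 8.59 degrees, less where a joint would pass 70% of its speed; a pose out of reach is approached as far as the arm can. A call with a gripper value outside its range is refused whole. OPENING is the gripper command: -1 is shut, 1 is fully open, values between are in proportion, set as the call begins (- or left out, the last holds). The fingers move at their own pace and stop on an object; FORCE is the grip in N (left out, the last holds). Time passes only in rows, so rows that repeat a pose let the fingers close. It gives the time, the measured TCP pose, the force and the opening at its end, in the units of the state.
- r.get_state(): the state, without advancing time (a new reading comes with each control period).
- r.snapshot(name): name is "scene" or "top" or "wrist"; returns a dict with "frame" (420x560x3 uint8, red, green, blue), "intrinsics" (3x3 intrinsics, pixels), "dist_coeffs" ([k1, k2, p1, p2, k3] as OpenCV has them; the pictures are not rectified), "R" (3x3) and "t" (3): a world point X has camera coordinates R X + t. Camera axes: x right, y down, z forward; pixel columns grow to the right and rows downward; lengths in m; the calibration is good to about 2 mm. A picture is of the moment at which its call begins. There is no depth.
- r.finish_job(): hands the job in, once; it reports no verdict.
Trained networks look in the newest picture that a camera, given by its name, has taken for a name from the list of things; names that differ only in an ending like _2 or _b are one class to them, and where a whole thing is asked for, a point or a joint stands for the part that bears it (a point fixed in the world has none). Each returns a list of dicts, best first, with "p" (0 to 1); they miss things now and then, are a little off and sometimes report something else, mostly with a low value. They report only what shows in the picture. A call takes as long as a camera call. They do not tell look-alikes from the thing itself.
- r.trace(camera, name): "region" (420x560 bool, what is visible of it) and "centre" ([row, column] in pixels, amid what is visible of it).
- r.tip_of(camera, name): "centre" ([row, column] in pixels: a listed point, or the origin of a listed thing).
The state is a dict: "clock": time; "q": joint angles; "qd": joint speeds; "joint_torque": joint torques, N m; "tool_pos": TCP position; "eef_rot": TCP orientation; "contact_force": force on the tool from outside, world axes, zero at the start; "moment": the same for the moment, N m; "opening": opening from 0.0 (shut) to 1.0 (fully open).
Only numpy, scipy, OpenCV 4.12 (cv2) and the standard library are available. Lean on these libraries where they do the work, as an engineer would, in place of code of your own. Each camera call takes 0.05 s, during which the arm holds its last target.

## Working session

There is one attempt and no reset: what is moved stays moved. The work goes in short steps, Python scripts to look and compute and a shell command to move; the robot and the scene stay as the last step left them, time stands still between calls to the robot, and variables do not carry over. Pictures are saved under pics/ and viewed, and the job is handed in when it is done.

```bash
mkdir -p pics; ls; python3 - <<'E'
from plant import r
import cv2
s=r.get_state()
for k,v in s.items(): print(k,v)
print(r.tcp_to_tips)
for c in ["scene","top","wrist"]:
    d=r.snapshot(c); cv2.imwrite(f"pics/{c}0.png",d["frame"][:,:,::-1]); print(c,d["intrinsics"],d["dist_coeffs"],d["R"],d["t"])
E
```

```text
pics
clock 0.0
q [ 1.28975574  0.68998874 -0.19450904  1.56636388  0.15729834  0.90252043
 -0.21508355]
qd [ 5.54001491e-05 -1.78398142e-04  1.99090600e-04  1.45015901e-03
  3.48648120e-04  7.04576600e-04  7.83897637e-04]
joint_torque [-1.67364860e-04 -5.27572238e+01 -1.26748469e+00 -1.53427953e+01
 -5.27760526e-02  6.60628342e-03  1.91449913e-04]
tool_pos [ 0.19329241 -0.59368867  0.24590165]
eef_rot [-0.57187274  0.41597213 -0.41483524  0.57257356]
contact_force [0.67591029 0.36280462 0.06163966]
moment [-0.0199456  -0.0176013  -0.00402567]
opening 1.0026032334708763
0.008
scene [[435.94242072   0.         281.14963   ]
 [  0.         435.94242072 208.01150332]
 [  0.           0.           1.        ]] [-0.05187841  0.          0.          0.          0.        ] [[-0.69895871  0.71509415  0.00985303]
 [ 0.60931983  0.60267099 -0.51528344]
 [-0.37441431 -0.3541582  -0.85696318]] [ 0.36230578 -0.3303065   1.18859637]
top [[387.67395717   0.         276.51206467]
 [  0.         387.67395717 206.51112077]
 [  0.           0.           1.        ]] [-0.01289046  0.          0.          0.          0.        ] [[-0.02106233 -0.99969535  0.01286819]
 [-0.98032423  0.01812406 -0.19656021]
 [ 0.19626711 -0.01675502 -0.98040731]] [0.04452102 0.5868495  0.7994928 ]
wrist [[331.09185549   0.         280.76551954]
 [  0.         331.09185549 212.70238312]
 [  0.           0.           1.        ]] [-0.03700553  0.          0.          0.          0.        ] [[ 0.31075305 -0.95048984 -0.00126682]
 [-0.91650226 -0.29999385  0.26462671]
 [-0.25190504 -0.08107251 -0.96435009]] [-0.62387008 -0.03734929  0.38843039]
```

View pics/scene0.png

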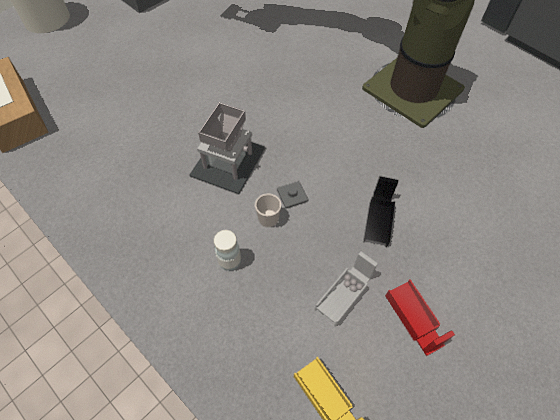

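View pics/top0.png

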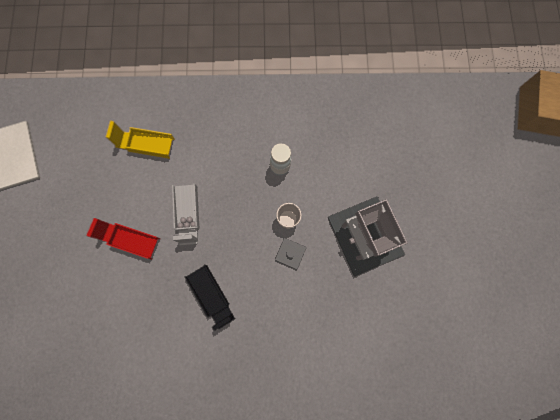

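View pics/wrist0.png

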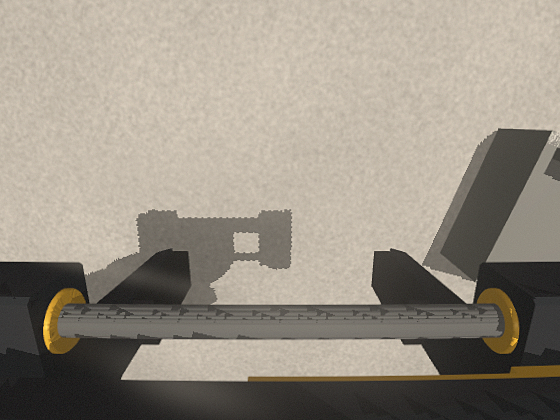

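The scene camera shows the grey tray with its balls at about (345,290), with the tab to the upper right. The funnel on its station is at about (225,130), the beaker at (268,208), the capped jar at (228,250) and the lid at (292,194). The red, yellow and black trays are decoys. Next I'll localise everything.

```bash
cat > h.py <<'E'
from plant import r
import numpy as np, cv2
from scipy.spatial.transform import Rotation as Ro
def snap(c,fn=None):
    d=r.snapshot(c)
    if fn: cv2.imwrite(f"pics/{fn}.png",d["frame"][:,:,::-1])
    return d
def ray(d,rc):
    p=cv2.undistortPoints(np.array([[[rc[1],rc[0]]]],float),d["intrinsics"],np.array(d["dist_coeffs"]))[0,0]
    R=np.array(d["R"]);t=np.array(d["t"])
    return -R.T@t, R.T@np.array([p[0],p[1],1.])
def onz(d,rc,z):
    o,v=ray(d,rc); return o+v*(z-o[2])/v[2]
def proj(d,X):
    q,_=cv2.projectPoints(np.array(X,float).reshape(-1,3),cv2.Rodrigues(np.array(d["R"]))[0],np.array(d["t"]),d["intrinsics"],np.array(d["dist_coeffs"]))
    return q[:,0]  # col,row
def tri(rays):
    A=0;b=0
    for o,v in rays:
        v=v/np.linalg.norm(v);P=np.eye(3)-np.outer(v,v);A=A+P;b=b+P@o
    return np.linalg.solve(A,b)
E
python3 - <<'E'
from h import *
np.set_printoptions(precision=4,suppress=True)
D={c:snap(c) for c in ["scene","top"]}
Z=dict(tray_tab=.052,tray_nose=.02,funnel_grip=.129,funnel=.082,jar_mouth=.082,station=0,reagent=0,beaker=0,jarlid=0,tray=0,ball0_center=.02)
for n,z in Z.items():
    for c in D:
        for h in r.tip_of(c,n)[:5]:
            print(n,c,round(h["p"],2),np.round(h["centre"],1),onz(D[c],h["centre"],z))
print(r.get_state()["clock"])
E
```

```text
tray_tab scene 0.94 [257.6 364.9] [0.5182 0.2328 0.052 ]
tray_tab scene 0.75 [181.7 388.5] [0.3372 0.1549 0.052 ]
tray_tab top 0.92 [131.5 108. ] [0.7727 0.4184 0.052 ]
tray_tab top 0.91 [228.2  98. ] [0.5475 0.4257 0.052 ]
tray_tab top 0.79 [321.7 220.9] [0.3442 0.1548 0.052 ]
tray_tab top 0.7 [234.9 182.8] [0.5292 0.2394 0.052 ]
tray_nose scene 0.96 [367.2 305. ] [0.7506 0.2875 0.02  ]
tray_nose scene 0.73 [319.9 324.7] [0.6597 0.2549 0.02  ]
tray_nose scene 0.59 [286.5 399.1] [0.5041 0.317  0.02  ]
tray_nose scene 0.59 [239.8 377.7] [0.4512 0.2211 0.02  ]
tray_nose top 0.95 [183.9 186. ] [0.6529 0.2423 0.02  ]
tray_nose top 0.84 [247.4 154.1] [0.5062 0.3106 0.02  ]
tray_nose top 0.81 [145.5 171.8] [0.748  0.2785 0.02  ]
tray_nose top 0.71 [271.1 197.2] [0.4514 0.2124 0.02  ]
funnel_grip scene 0.87 [122.  225.3] [ 0.516  -0.1741  0.129 ]
funnel_grip top 0.58 [226.2 380.4] [ 0.5291 -0.1742  0.129 ]
funnel scene 0.68 [281.4 347.6] [0.5933 0.2451 0.082 ]
funnel scene 0.6 [139.1 229. ] [ 0.5192 -0.165   0.082 ]
funnel top 0.93 [231.9 374. ] [ 0.5238 -0.1731  0.082 ]
jar_mouth scene 0.8
[... 834 characters left out ...]
lid top 0.7 [236.8 183.4] [0.5315 0.2497 0.    ]
jarlid top 0.66 [251.5 285.4] [0.4928 0.0136 0.    ]
tray scene 0.97 [221.7 379.9] [ 0.401   0.1934 -0.    ]
tray scene 0.78 [314.4 414.1] [0.521 0.373 0.   ]
tray scene 0.66 [300.5 341.5] [0.6004 0.2502 0.    ]
tray scene 0.65 [393.7 319.9] [0.7623 0.3369 0.    ]
tray top 0.92 [145.9 154.4] [0.7552 0.326  0.    ]
tray top 0.78 [209.1 187. ] [0.5969 0.2429 0.    ]
tray top 0.72 [237.4 134.4] [0.5322 0.3632 0.    ]
tray top 0.71 [296.6 209.5] [0.3947 0.1875 0.    ]
ball0_center scene 0.51 [279.4 348.8] [0.5634 0.2346 0.02  ]
ball0_center top 0.72 [223.9 186.9] [0.5585 0.2379 0.02  ]
ball0_center top 0.5 [223.6 193.4] [0.5589 0.2231 0.02  ]
1.35
```

```bash
cat >> h.py <<'E'
def box(x0,x1,y0,y1,z0,z1):
    return np.array([[x,y,z] for x in (x0,x1) for y in (y0,y1) for z in (z0,z1)])
EDG=[(0,1),(2,3),(4,5),(6,7),(0,2),(1,3),(4,6),(5,7),(0,4),(1,5),(2,6),(3,7)]
def xf(P,x,y,yaw): 
    c,s=np.cos(yaw),np.sin(yaw); return P@np.array([[c,s,0],[-s,c,0],[0,0,1]])+[x,y,0]
def draw(im,d,P,col,ox,oy,k):
    q=(proj(d,P)-[ox,oy])*k
    for a,b in EDG: cv2.line(im,tuple(int(v) for v in q[a]),tuple(int(v) for v in q[b]),col,1,cv2.LINE_AA)
def crop(d,cx,cy,w,h,k):
    ox,oy=int(cx-w/2),int(cy-h/2)
    return cv2.resize(d["frame"][oy:oy+h,ox:ox+w,::-1].copy(),None,fx=k,fy=k,interpolation=cv2.INTER_CUBIC),ox,oy
# tray boxes in tab frame (xy at tab)
TRAY=[box(-5,5,-21,21,0,70)/1e3,box(26,128,-26,26,0,32)/1e3]
FUN=[box(-48,48,-32,32,114,144)/1e3, box(-46,46,-46,46,70,82)/1e3, box(-75,75,-65,65,0,8)/1e3]
E
cat > ov.py <<'E'
from h import *
import sys
T=[float(v) for v in sys.argv[1:4]];F=[float(v) for v in sys.argv[4:7]];n=sys.argv[7]
out=[]
for c,pt,pf in (("scene",(348,288),(228,148)),("top",(186,212),(368,236))):
    d=snap(c)
    for p,B,x in((pt,TRAY,T),(pf,FUN,F)):
        im,ox,oy=crop(d,*p,100,100,4)
        for b in B: draw(im,d,xf(b,x[0],x[1],np.radians(x[2])),(0,0,255),ox,oy,4)
        cv2.imwrite
        out.append(cv2.resize(im,(400,300)) if 0 else im)
cv2.imwrite(f"pics/{n}.png",cv2.resize(np.vstack([np.hstack(out[:2]),np.hstack(out[2:])]),(600,600),interpolation=cv2.INTER_AREA))
E
python3 ov.py .524 .236 5 .522 -.173 22 ov1
```

```text
(no output)
```

View pics/ov1.png

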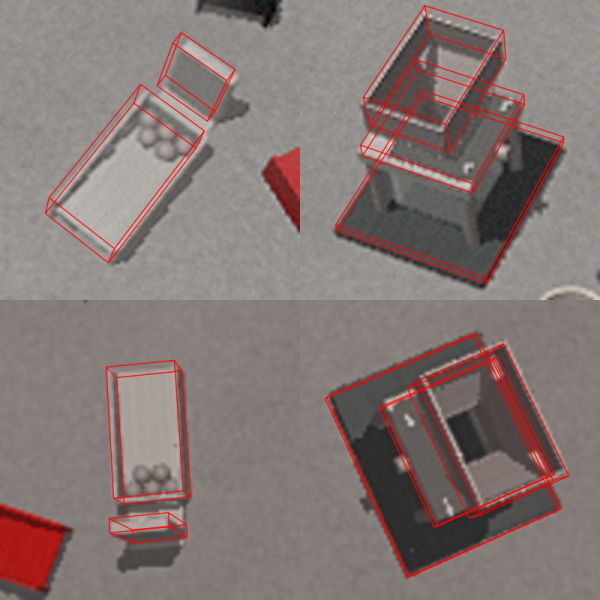

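```bash
cat >> h.py <<'E'
def delta(x,y,z,yawx):
    """target TCP pose w/ tool x along world yaw (mod 180) -> local shift mm, spin deg"""
    s=r.get_state();R=Ro.from_quat(s["eef_rot"]).as_matrix();p=s["tool_pos"]
    l=R.T@(np.array([x,y,z])-p)*1e3
    cur=np.degrees(np.arctan2(R[1,0],R[0,0]))
    # y down => spin +a about y turns yaw by -a
    a=-((yawx-cur+90)%180-90)
    print("clock",round(s["clock"],2),"tcp",np.round(p,4),"yawx",round(cur,1),"y",np.round(R[:,1],3),"F",np.round(s["contact_force"],2),"M",np.round(s["moment"],3),"op",round(s["opening"],3),"q",np.round(s["q"],2))
    print("shift",np.round(l,1),"spin",round(a,1))
E
python3 -c "
from h import *
delta(.45,-.3,.246,95)
delta(.524,.236,.15,95)"
```

```text
clock 1.45 tcp [ 0.1935 -0.5943  0.2468] yawx -72.0 y [ 0. -0. -1.] F [-0.04  0.16 -0.1 ] M [ 0.004 -0.023  0.029] op 0.999 q [ 1.29  0.69 -0.19  1.57  0.16  0.9  -0.22]
shift [-200.4    0.7  335. ] spin 13.0
clock 1.45 tcp [ 0.1935 -0.5943  0.2468] yawx -72.0 y [ 0. -0. -1.] F [-0.04  0.16 -0.1 ] M [ 0.004 -0.023  0.029] op 0.999 q [ 1.29  0.69 -0.19  1.57  0.16  0.9  -0.22]
shift [-687.2   96.7  571.3] spin 13.0
```

```bash
python3 -m inch '-25 0 42 2;-50 0 84 4;-75 0 126 6;-100 0 168 8;-125 0 210 10;-150 0 252 12;-175 0 294 13;-200 0 335 13;-244 0 356 13;-288 0 377 13' 1 60
python3 -c "
from h import *
delta(.524,.236,.15,95)"
```

```text
clock: 2.45
tool_pos: [0.4639, -0.2017, 0.2467]
eef_rot: [-0.521, 0.477, -0.478, 0.522]
contact_force: [1.0, -0.3, 0.3]
opening: 1.001
clock 2.45 tcp [ 0.4639 -0.2017  0.2467] yawx -84.9 y [ 0.001 -0.    -1.   ] F [ 1.03 -0.34  0.29] M [ 0.024 -0.054  0.004] op 1.001 q [ 0.37  0.53 -0.08  1.92  0.06  0.69 -1.23]
shift [-430.8   96.8   98.4] spin 0.1
```

```bash
python3 -m inch '-45 0 10 0;-90 0 20 0;-138 0 30 0;-186 0 42 0;-234 0 54 0;-282 10 65 0;-330 30 77 0;-375 50 87 0;-410 75 95 0;-431 97 98 0' 1 60
python3 -c "
from h import *
delta(.524,.236,.042,95)
snap('wrist','w1');snap('top','t1')"
```

```text
clock: 3.45
tool_pos: [0.5225, 0.2393, 0.1486]
eef_rot: [-0.522, 0.477, -0.476, 0.524]
contact_force: [-0.6, 0.1, -0.6]
opening: 1.002
clock 3.45 tcp [0.5225 0.2393 0.1486] yawx -84.7 y [ 0.001  0.003 -1.   ] F [-0.56  0.13 -0.6 ] M [ 0.005  0.028 -0.02 ] op 1.002 q [-0.5   0.76 -0.01  1.82  0.01  0.57 -2.  ]
shift [  3.8 106.6   1. ] spin 0.3
```

View pics/w1.png

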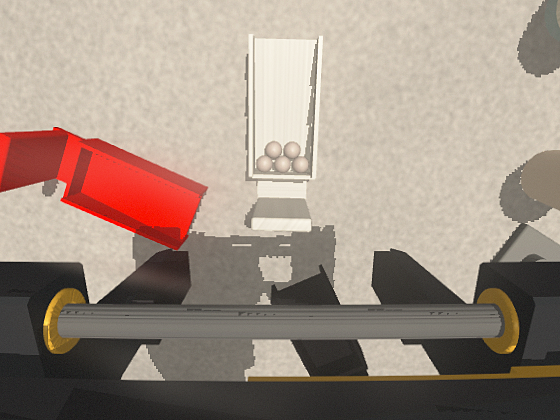

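View pics/t1.png

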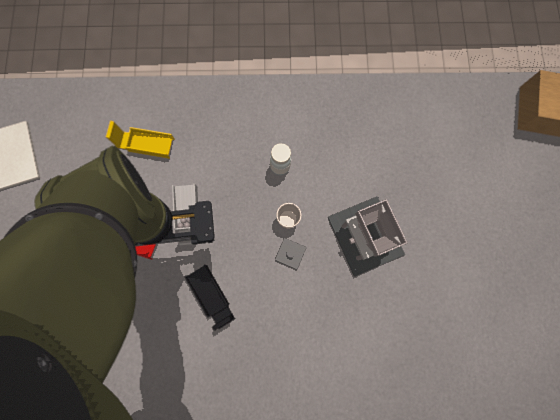

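The wrist view shows the tab at columns 251–311, rows 200–230, centred under the jaws. The trough lies ahead with five balls. The red decoy is at the left and the black one underneath. Next I'll refine the position.

```bash
python3 - <<'E'
from h import *
d=snap('wrist')
print("tabtop",[np.round(onz(d,rc,.07),4) for rc in ((200,257),(200,304),(221,252),(221,311))])
print("nose top",[np.round(onz(d,rc,.032),4) for rc in ((36,250),(38,321))], "rear",[np.round(onz(d,rc,.032),4) for rc in ((178,248),(178,314))])
im,ox,oy=crop(d,290,150,200,200,3)
for b in TRAY: draw(im,d,xf(b,.524,.238,np.radians(4)),(0,0,255),ox,oy,3)
cv2.imwrite("pics/w2.png",im)
E
```

```text
tabtop [array([0.5357, 0.2563, 0.07  ]), array([0.5387, 0.2252, 0.07  ]), array([0.5208, 0.2585, 0.07  ]), array([0.5247, 0.2188, 0.07  ])]
nose top [array([0.6429, 0.2723, 0.032 ]), array([0.6463, 0.2229, 0.032 ])] rear [array([0.5431, 0.2665, 0.032 ]), array([0.548, 0.216, 0.032])]
```

View pics/w2.png

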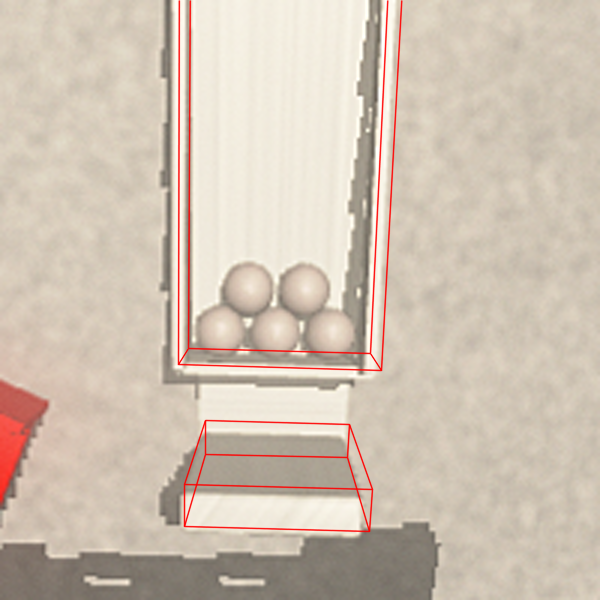

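```bash
python3 -m inch '0 20 0 1;0 45 0 1;0 70 0 1;0 90 0 1;0 102 0 1;0 106 0 1;0 107 0 1' 1 60
python3 -c "
from h import *
delta(.522,.239,.041,94)"
```

```text
clock: 4.3
tool_pos: [0.5233, 0.2335, 0.0433]
eef_rot: [-0.517, 0.482, -0.483, 0.517]
contact_force: [0.3, -0.5, 0.2]
opening: 1.002
clock 4.3 tcp [0.5233 0.2335 0.0433] yawx -86.0 y [ 0.001 -0.    -1.   ] F [ 0.28 -0.47  0.2 ] M [ 0.023 -0.021 -0.071] op 1.002 q [-0.5   0.93 -0.01  1.86  0.01  0.35 -2.02]
shift [-5.6  2.3 -0.9] spin -0.0
```

```bash
python3 -m inch '-3 1 -1 0;-5.5 2 -1 0;-5.5 2 -1 0' 1 60
python3 -m inch '0 0 0 0;0 0 0 0;0 0 0 0;0 0 0 0;0 0 0 0;0 0 0 0' -1 60
python3 -c "
from h import *
delta(.522,.239,.041,94); snap('wrist','w3')"
```

```text
clock: 4.6
tool_pos: [0.5214, 0.2407, 0.0413]
eef_rot: [-0.517, 0.482, -0.482, 0.518]
contact_force: [0.2, 0.1, 0.1]
opening: 1.003
clock: 5.2
tool_pos: [0.5212, 0.2396, 0.0407]
eef_rot: [0.517, -0.482, 0.482, -0.517]
contact_force: [-0.0, 0.3, 0.1]
opening: 0.482
clock 5.2 tcp [0.5212 0.2396 0.0407] yawx -86.0 y [-0. -0. -1.] F [-0.03  0.34  0.11] M [-0.083  0.013  0.019] op 0.482 q [-0.51  0.93 -0.    1.86  0.01  0.35 -2.02]
shift [ 0.6 -0.3  0.7] spin 0.0
```

View pics/w3.png

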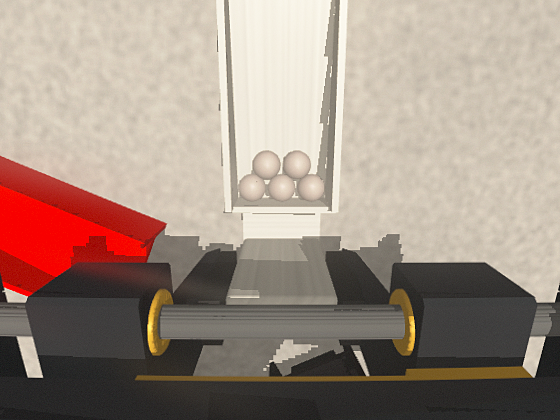

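The jaws hold the tab: opening 0.48 is about 42 mm. The balls are still against the rear wall at (280,180). I'll lift gently and check the tilt.

```bash
python3 -m inch '0 -2 0 0;0 -5 0 0;0 -10 0 0;0 -16 0 0;0 -25 0 0;0 -30 0 0;0 -30 0 0' - 60
python3 -c "
from h import *
delta(.522,.239,.071,94); snap('wrist','w4'); snap('scene','s4')"
```

```text
clock: 5.95
tool_pos: [0.5219, 0.2399, 0.0718]
eef_rot: [-0.517, 0.482, -0.482, 0.518]
contact_force: [0.2, 1.1, -1.6]
opening: 0.468
clock 5.95 tcp [0.5219 0.2399 0.0718] yawx -86.0 y [ 0.002  0.001 -1.   ] F [ 0.22  1.12 -1.59] M [ 0.045  0.09  -0.023] op 0.468 q [-0.51  0.88 -0.    1.85  0.01  0.41 -2.02]
shift [0.9 0.8 0.1] spin 0.0
```

View pics/w4.png

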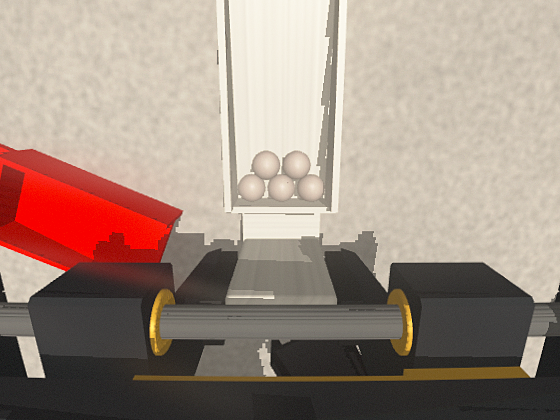

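View pics/s4.png

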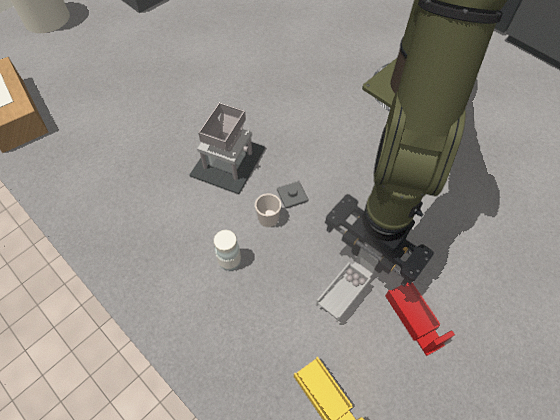

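```bash
python3 -m inch '0 -10 0 0;0 -25 0 0;0 -45 0 0;0 -70 0 0;0 -100 0 0;0 -130 0 0;0 -155 0 0;0 -175 0 0;0 -188 0 0;0 -194 0 0' - 60
python3 -c "
from h import *
delta(.4265,-.2116,.266,112); snap('wrist','w5')"
```

```text
clock: 7.05
tool_pos: [0.5217, 0.2398, 0.2672]
eef_rot: [-0.516, 0.482, -0.483, 0.518]
contact_force: [0.2, 0.1, -2.0]
opening: 0.468
clock 7.05 tcp [0.5217 0.2398 0.2672] yawx -86.0 y [ 0.003  0.001 -1.   ] F [ 0.21  0.11 -1.95] M [-0.03   0.111 -0.001] op 0.468 q [-0.51  0.59  0.    1.71 -0.    0.84 -2.01]
shift [ 4.436e+02  2.000e-01 -1.267e+02] spin -18.0
```

View pics/w5.png

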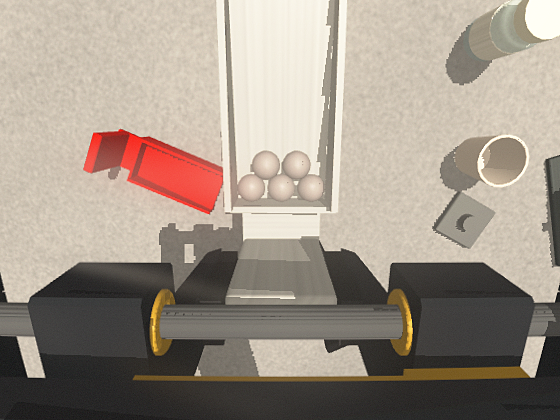

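The tray is still level with all five balls at the rear. I'll traverse to the funnel.

```bash
python3 -m inch '8 0 -2 -1;24 0 -7 -2;48 0 -14 -3;78 0 -22 -5;110 0 -31 -6;142 0 -40 -7;174 0 -50 -8;206 0 -59 -9;238 0 -68 -10;268 0 -77 -11' - 60
python3 -c "
from h import *
delta(.4265,-.2116,.266,112)"
```

```text
clock: 8.1
tool_pos: [0.4617, -0.0353, 0.264]
eef_rot: [0.562, -0.431, 0.43, -0.561]
contact_force: [0.1, 0.4, -1.1]
opening: 0.472
clock 8.1 tcp [ 0.4617 -0.0353  0.264 ] yawx -74.9 y [-0.002 -0.001 -1.   ] F [ 0.11  0.38 -1.1 ] M [0.001 0.047 0.03 ] op 0.472 q [ 0.03  0.46 -0.09  2.02  0.06  0.67 -1.4 ]
shift [161.1  -1.8 -79.8] spin -6.9
```

```bash
python3 -c "
from h import *
delta(.4265,-.2116,.266,112); snap('wrist','w6')"
```

```text
clock 8.1 tcp [ 0.4617 -0.0353  0.264 ] yawx -74.9 y [-0.002 -0.001 -1.   ] F [ 0.11  0.38 -1.1 ] M [0.001 0.047 0.03 ] op 0.472 q [ 0.03  0.46 -0.09  2.02  0.06  0.67 -1.4 ]
shift [161.1  -1.8 -79.8] spin -6.9
```

View pics/w6.png

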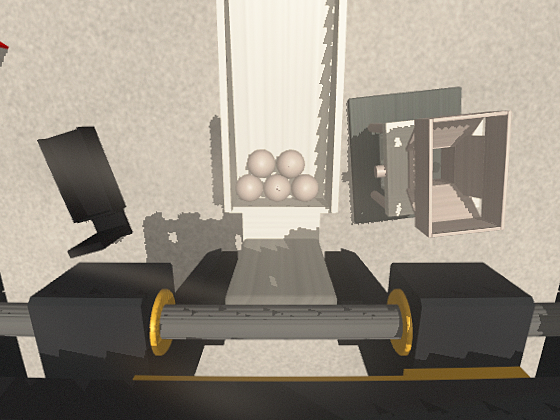

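The five balls are still at the rear (280,175). The funnel skirt is at right, columns 415–510, rows 110–235.

```bash
python3 -m inch '24 -1 -13 -1;50 -1 -26 -2;76 -1 -39 -3;100 -2 -51 -4;122 -2 -61 -5;140 -2 -69 -6;152 -2 -76 -7;159 -2 -79 -7;161 -2 -80 -7;161 -2 -80 -7' - 60
python3 -c "
from h import *
delta(.4265,-.2116,.266,112); snap('wrist','w7');snap('scene','s7');snap('top','t7')"
```

```text
clock: 9.15
tool_pos: [0.4276, -0.209, 0.2665]
eef_rot: [-0.586, 0.395, -0.395, 0.586]
contact_force: [-0.2, -0.0, -2.2]
opening: 0.467
clock 9.15 tcp [ 0.4276 -0.209   0.2665] yawx -68.0 y [-0.001  0.    -1.   ] F [-0.24 -0.04 -2.16] M [-0.026  0.054  0.023] op 0.467 q [ 0.45  0.47 -0.13  1.98  0.09  0.7  -0.93]
shift [ 2.   0.5 -2. ] spin 0.0
```

View pics/w7.png

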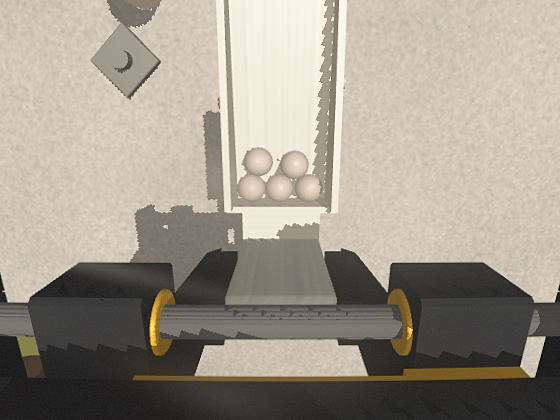

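View pics/s7.png

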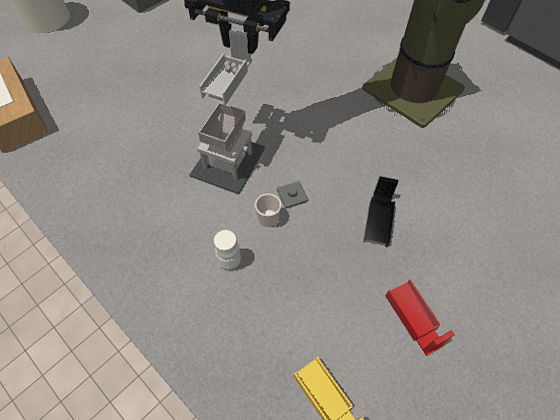

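View pics/t7.png

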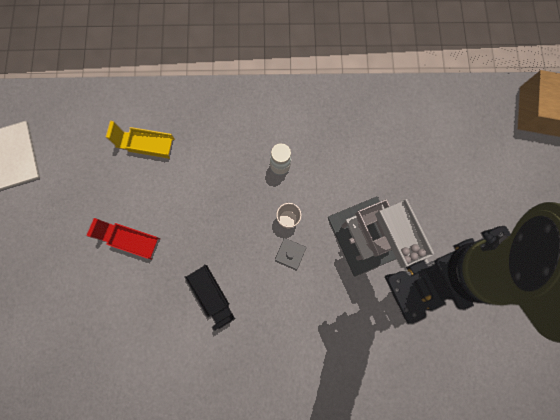

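```bash
python3 -m inch '1 0 -1 0;2 0 -2 0;2 0 -2 0' - 30; python3 -m inch '0 0 0 0;0 0 0 0' - 18
cat > lk.py <<'E'
from h import *
import sys
n=sys.argv[1]
w=snap('wrist')["frame"][:240,160:400,::-1]; s=snap('scene')["frame"][20:170,150:300,::-1]
cv2.imwrite(f"pics/{n}.png",np.hstack([w[:,:],cv2.resize(s,None,fx=3,fy=3)[:450][:240] if 0 else cv2.resize(s,(240,240),interpolation=cv2.INTER_CUBIC)]))
delta(.4265,-.2116,.266,112)
E
python3 lk.py k1
```

```text
clock: 9.6
tool_pos: [0.4266, -0.212, 0.2667]
eef_rot: [0.586, -0.395, 0.395, -0.586]
contact_force: [0.5, -1.0, -2.3]
opening: 0.47
clock: 9.8
tool_pos: [0.4267, -0.2119, 0.2667]
eef_rot: [-0.586, 0.395, -0.395, 0.586]
contact_force: [0.7, -0.2, -2.1]
opening: 0.476
clock 9.9 tcp [ 0.4267 -0.2119  0.2667] yawx -68.0 y [ 0. -0. -1.] F [-0.74  0.21 -1.45] M [-0.035  0.069  0.012] op 0.472 q [ 0.45  0.47 -0.13  1.98  0.09  0.7  -0.92]
shift [-0.4  0.7 -0.1] spin 0.0
```

View pics/k1.png

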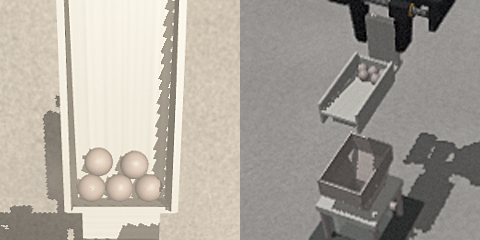

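No slip at 18 N: the rear wall edge is still at row 210. I'll reduce the grip further in steps.

```bash
python3 -m inch '0 0 0 0;0 0 0 0' - 13;  python3 lk.py k2; python3 -m inch '0 0 0 0' - 10; python3 lk.py k3
```

```text
clock: 10.1
tool_pos: [0.4267, -0.212, 0.2667]
eef_rot: [0.586, -0.395, 0.395, -0.586]
contact_force: [-0.0, -0.3, -2.6]
opening: 0.474
clock 10.2 tcp [ 0.4267 -0.212   0.2667] yawx -68.0 y [ 0. -0. -1.] F [-0.27  0.46 -1.73] M [-0.063  0.094 -0.046] op 0.476 q [ 0.45  0.47 -0.13  1.98  0.09  0.7  -0.92]
shift [-0.4  0.7 -0.1] spin 0.0
clock: 10.3
tool_pos: [0.4267, -0.212, 0.2667]
eef_rot: [0.586, -0.395, 0.395, -0.586]
contact_force: [0.0, -0.2, -2.1]
opening: 0.478
clock 10.4 tcp [ 0.4267 -0.2119  0.2667] yawx -68.0 y [-0. -0. -1.] F [-0.1  -0.36 -2.6 ] M [ 0.001  0.058 -0.008] op 0.477 q [ 0.45  0.47 -0.13  1.98  0.09  0.7  -0.92]
shift [-0.4  0.7 -0.1] spin 0.0
```

View pics/k3.png

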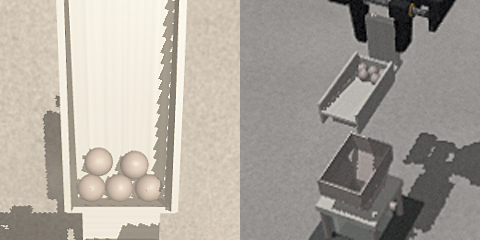

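```bash
python3 -m inch '0 0 0 0' - 8;  python3 lk.py k4; python3 -m inch '0 0 0 0' - 6.5; python3 lk.py k5
```

```text
clock: 10.5
tool_pos: [0.4268, -0.212, 0.2667]
eef_rot: [-0.586, 0.395, -0.395, 0.586]
contact_force: [0.3, 0.0, -1.8]
opening: 0.477
clock 10.6 tcp [ 0.4267 -0.212   0.2667] yawx -68.0 y [ 0. -0. -1.] F [ 0.12 -1.4  -1.9 ] M [-0.006  0.065  0.062] op 0.473 q [ 0.45  0.47 -0.13  1.98  0.09  0.7  -0.92]
shift [-0.4  0.7 -0.1] spin 0.0
clock: 10.7
tool_pos: [0.4267, -0.212, 0.2667]
eef_rot: [0.586, -0.395, 0.395, -0.586]
contact_force: [0.3, 0.0, -2.4]
opening: 0.476
clock 10.8 tcp [ 0.4266 -0.212   0.2667] yawx -68.0 y [-0. -0. -1.] F [-0.62  0.73 -0.86] M [-0.022  0.083 -0.016] op 0.473 q [ 0.45  0.47 -0.13  1.98  0.09  0.7  -0.92]
shift [-0.4  0.7  0.1] spin 0.0
```

View pics/k5.png

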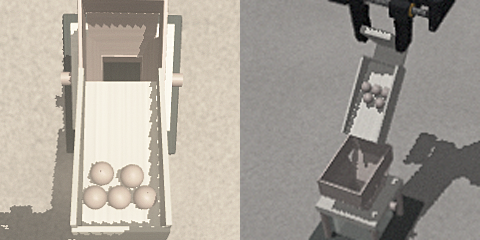

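The tray is tipping and its nose is over the funnel opening. The balls are at wrist (280,185). I'll arrest it and look.

```bash
python3 -m inch '0 0 0 0' - 25;  python3 lk.py k6
```

```text
clock: 10.9
tool_pos: [0.4266, -0.212, 0.2667]
eef_rot: [0.586, -0.395, 0.395, -0.586]
contact_force: [-0.6, 0.2, -1.9]
opening: 0.474
clock 11.0 tcp [ 0.4269 -0.212   0.2668] yawx -68.0 y [ 0. -0. -1.] F [-0.19  0.83 -0.12] M [ 0.03   0.018 -0.001] op 0.473 q [ 0.45  0.47 -0.13  1.98  0.09  0.7  -0.92]
shift [-0.5  0.8 -0.2] spin 0.0
```

View pics/k6.png

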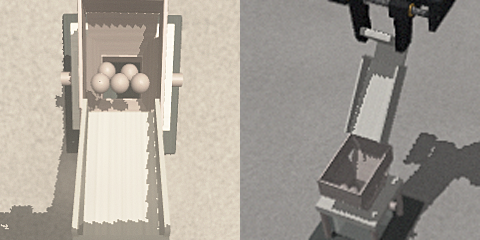

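All five balls are leaving the nose into the funnel, around the throat at wrist (280,75). I'll let them settle and check.

```bash
python3 -m inch '0 0 0 0;0 0 0 0;0 0 0 0;0 0 0 0;0 0 0 0' - 25;  python3 lk.py k7; python3 - <<'E'
from h import *
d=snap('top'); im,_,_=crop(d,368,236,130,130,4); cv2.imwrite('pics/t8.png',im)
E
```

```text
clock: 11.5
tool_pos: [0.4267, -0.212, 0.2667]
eef_rot: [0.586, -0.395, 0.395, -0.586]
contact_force: [0.3, 0.8, -2.1]
opening: 0.474
clock 11.6 tcp [ 0.4267 -0.212   0.2667] yawx -68.0 y [ 0. -0. -1.] F [-0.22 -0.39 -1.36] M [-0.003 -0.006  0.009] op 0.47 q [ 0.45  0.47 -0.13  1.98  0.09  0.7  -0.92]
shift [-0.4  0.7 -0. ] spin 0.0
```

View pics/k7.png

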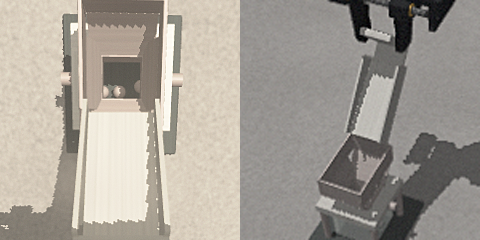

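View pics/t8.png

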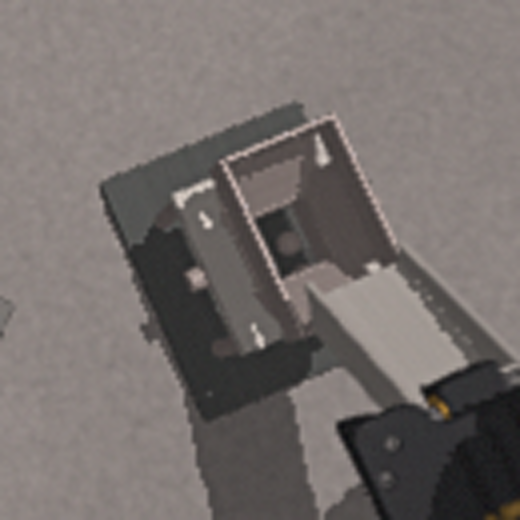

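The tray is empty, and balls show at the throat and in the jar (wrist (280,90), top crop (290,240)). Next I'll estimate the tray's tilt.

```bash
python3 - <<'E'
from h import *
d=snap('wrist')
s=r.get_state();p=s["tool_pos"]+[0,0,.011];ya=np.radians(22);f=np.array([np.cos(ya),np.sin(ya),0]);l=np.array([-f[1],f[0],0]);u=np.array([0,0,1])
for th in (25,30,35,40,45,50,55,60):
    t=np.radians(th)
    P=[]
    for x,y,z in((.128,.026,-.02),(.128,-.026,-.02),(.128,0,-.032),(.026,0,-.026),(.005,0,.018)):
        P.append(p+f*(x*np.cos(t)+z*np.sin(t))+u*(-x*np.sin(t)+z*np.cos(t))+l*y)
    print(th,np.round(proj(d,P)).tolist())
cv2.imwrite('pics/w9.png',d["frame"][:,:,::-1])
E
```

```text
25 [[235.0, 48.0], [329.0, 48.0], [281.0, 61.0], [281.0, 233.0], [282.0, 276.0]]
30 [[237.0, 64.0], [326.0, 64.0], [281.0, 77.0], [281.0, 238.0], [282.0, 272.0]]
35 [[239.0, 79.0], [324.0, 79.0], [281.0, 92.0], [281.0, 243.0], [282.0, 268.0]]
40 [[241.0, 94.0], [322.0, 94.0], [281.0, 107.0], [281.0, 249.0], [282.0, 264.0]]
45 [[242.0, 109.0], [320.0, 109.0], [281.0, 122.0], [281.0, 254.0], [282.0, 261.0]]
50 [[244.0, 123.0], [319.0, 123.0], [281.0, 136.0], [281.0, 260.0], [282.0, 257.0]]
55 [[245.0, 137.0], [317.0, 137.0], [281.0, 150.0], [281.0, 266.0], [282.0, 254.0]]
60 [[246.0, 151.0], [316.0, 151.0], [281.0, 164.0], [281.0, 272.0], [282.0, 252.0]]
```

View pics/w9.png

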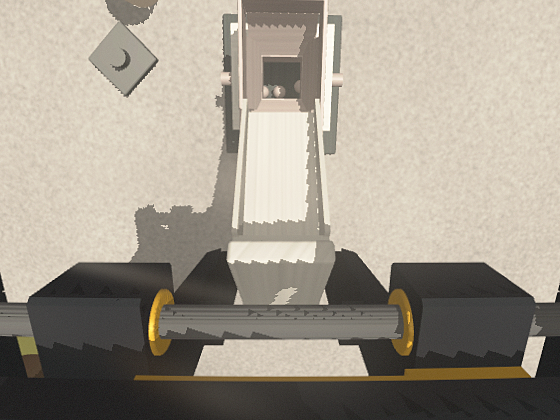

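```bash
python3 -c "
from h import *
delta(.481,-.4155,.285,112);delta(.481,-.4155,.122,112)"; python3 -m inch '0 -5 0 0;0 -15 0 0;0 -20 0 0' - 60
```

```text
clock 11.7 tcp [ 0.4267 -0.212   0.2667] yawx -68.0 y [-0. -0. -1.] F [ 0.08  0.49 -1.84] M [-0.059  0.042  0.012] op 0.472 q [ 0.45  0.47 -0.13  1.98  0.09  0.7  -0.92]
shift [209.1 -18.3 -26. ] spin 0.0
clock 11.7 tcp [ 0.4267 -0.212   0.2667] yawx -68.0 y [-0. -0. -1.] F [ 0.08  0.49 -1.84] M [-0.059  0.042  0.012] op 0.472 q [ 0.45  0.47 -0.13  1.98  0.09  0.7  -0.92]
shift [209.  144.7 -26. ] spin 0.0
clock: 12.0
tool_pos: [0.4272, -0.2122, 0.288]
eef_rot: [-0.586, 0.395, -0.396, 0.586]
contact_force: [-0.8, -0.8, -1.5]
opening: 0.468
```

```bash
python3 -m inch '15 0 -2 0;40 0 -5 0;70 0 -9 0;105 0 -13 0;140 0 -18 0;172 0 -22 0;195 15 -25 0;205 45 -26 0;209 80 -26 0;209 110 -26 0' - 60
python3 -c "
from h import *
delta(.481,-.4155,.122,112);snap('scene','s10')"
```

```text
clock: 13.0
tool_pos: [0.4802, -0.4178, 0.1747]
eef_rot: [0.586, -0.396, 0.396, -0.586]
contact_force: [-0.2, 0.7, -1.8]
opening: 0.47
clock 13.0 tcp [ 0.4802 -0.4178  0.1747] yawx -68.1 y [-0.001 -0.001 -1.   ] F [-0.23  0.75 -1.79] M [0.049 0.025 0.018] op 0.47 q [ 0.71  0.79 -0.11  1.6   0.12  0.76 -0.65]
shift [-1.9 52.7  1.6] spin -0.1
```

View pics/s10.png

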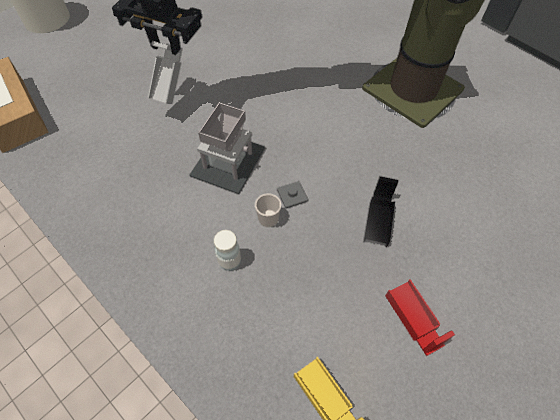

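```bash
python3 -m inch '0 15 0 0;0 35 0 0;0 50 0 0;0 54 0 0' - 60
python3 -m inch '0 5 -2 0;0 10 -8 0;0 16 -16 0;0 23 -25 0;0 31 -34 0;0 39 -42 0' - 9
python3 -c "
from h import *
delta(.42,-.44,.041,112);snap('scene','s11');snap('wrist','w11')"
```

```text
clock: 13.45
tool_pos: [0.4801, -0.4155, 0.1213]
eef_rot: [0.586, -0.396, 0.394, -0.586]
contact_force: [0.2, 0.7, -2.0]
opening: 0.465
clock: 14.05
tool_pos: [0.4418, -0.4318, 0.0834]
eef_rot: [-0.586, 0.395, -0.396, 0.586]
contact_force: [0.2, -1.4, 0.5]
opening: 0.474
clock 14.05 tcp [ 0.4418 -0.4318  0.0834] yawx -68.0 y [ 0.001 -0.001 -1.   ] F [ 0.16 -1.39  0.48] M [-0.026 -0.05  -0.034] op 0.474 q [ 0.76  0.9  -0.1   1.71  0.15  0.54 -0.63]
shift [ -0.6  42.4 -23.3] spin 0.0
```

View pics/s11.png

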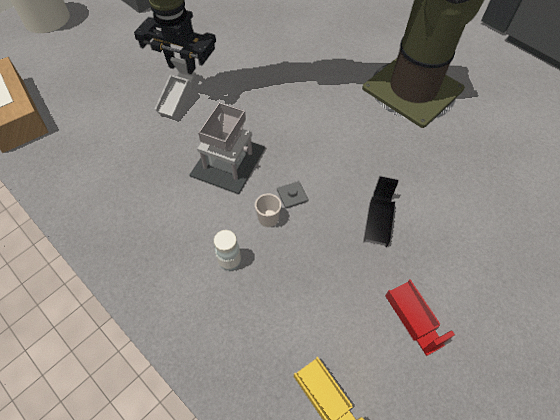

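View pics/w11.png

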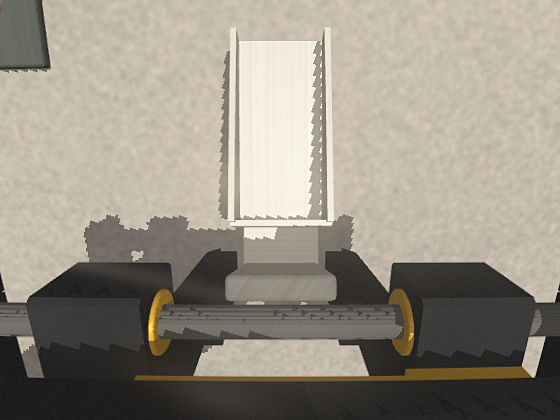

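The tray is rotating back up as its nose bears on the bench. I'll continue.

```bash
python3 -m inch '0 8 -6 0;0 16 -12 0;0 24 -17 0;0 31 -21 0;0 37 -24 0;0 41 -25 0;0 42 -25 0;0 42 -25 0' - 9
python3 -c "
from h import *
delta(.42,-.44,.041,112);snap('wrist','w12')"
```

```text
clock: 14.95
tool_pos: [0.4187, -0.4406, 0.0417]
eef_rot: [0.586, -0.395, 0.395, -0.586]
contact_force: [-0.8, 0.1, 0.2]
opening: 0.476
clock 14.95 tcp [ 0.4187 -0.4406  0.0417] yawx -68.0 y [-0. -0. -1.] F [-0.83  0.09  0.15] M [-0.043  0.035  0.036] op 0.476 q [ 0.79  0.95 -0.09  1.75  0.18  0.45 -0.61]
shift [-0.1  0.7  1.4] spin 0.0
```

View pics/w12.png

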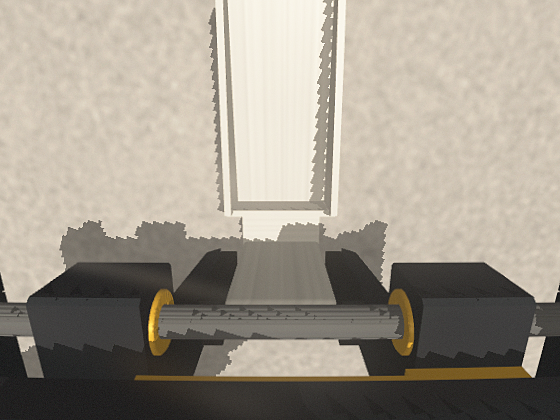

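```bash
python3 -m inch '0 1 0 0;0 1 0 0' - 4
python3 -m inch '0 0 0 0;0 0 0 0;0 0 0 0;0 0 0 0' 1 20
python3 -m inch '0 -10 0 0;0 -30 0 0;0 -60 0 0;0 -100 0 0;0 -140 0 0;0 -180 0 0' 1 20
python3 -c "
from h import *
snap('wrist','w13')
delta(.522,-.173,.25,112)"
```

```text
clock: 15.2
tool_pos: [0.4192, -0.4406, 0.0409]
eef_rot: [-0.586, 0.395, -0.395, 0.586]
contact_force: [0.2, -1.3, -0.8]
opening: 0.475
clock: 15.6
tool_pos: [0.419, -0.4406, 0.0408]
eef_rot: [0.586, -0.395, 0.395, -0.586]
contact_force: [0.5, -0.5, -0.6]
opening: 0.817
clock: 16.2
tool_pos: [0.4187, -0.4404, 0.2231]
eef_rot: [0.586, -0.395, 0.395, -0.586]
contact_force: [-0.1, -0.7, -0.3]
opening: 1.0
clock 16.25 tcp [ 0.4216 -0.4431  0.2299] yawx -68.0 y [ 0.009 -0.008 -1.   ] F [ 0.9  -1.01  4.05] M [-0.131 -0.082 -0.038] op 0.999 q [ 0.82  0.68 -0.14  1.64  0.12  0.81 -0.57]
shift [-212.6  -21.4  194.4] spin 0.0
```

View pics/w13.png

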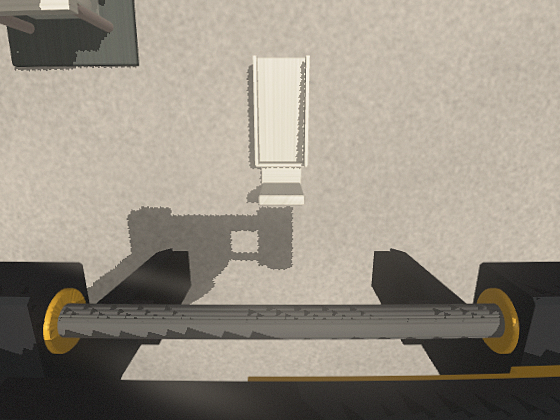

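The tray stands upright and empty at wrist (280,130), released. Now I'll move over the funnel.

```bash
python3 -m inch '-20 -10 18 0;-50 -20 45 0;-85 -21 78 0;-120 -21 110 0;-155 -21 142 0;-185 -21 170 0;-205 -21 188 0;-212 -21 194 0;-212 -21 194 0' 1 20
python3 - <<'E'
from h import *
delta(.522,-.173,.2,112)
d=snap('wrist','w14')
im=d["frame"][:,:,::-1].copy()
for b in FUN[:2]: draw(im,d,xf(b,.522,-.173,np.radians(22)),(0,0,255),0,0,1)
cv2.imwrite('pics/w14o.png',im)
E
```

```text
clock: 17.15
tool_pos: [0.5195, -0.1704, 0.242]
eef_rot: [-0.587, 0.394, -0.395, 0.587]
contact_force: [-0.4, -0.7, -0.2]
opening: 0.999
clock 17.15 tcp [ 0.5195 -0.1704  0.242 ] yawx -67.8 y [ 0. -0. -1.] F [-0.45 -0.68 -0.17] M [-0.056 -0.038 -0.047] op 0.999 q [ 0.3   0.59 -0.11  1.81  0.09  0.74 -1.04]
shift [ 3.3 42.   1.4] spin 0.2
```

View pics/w14o.png

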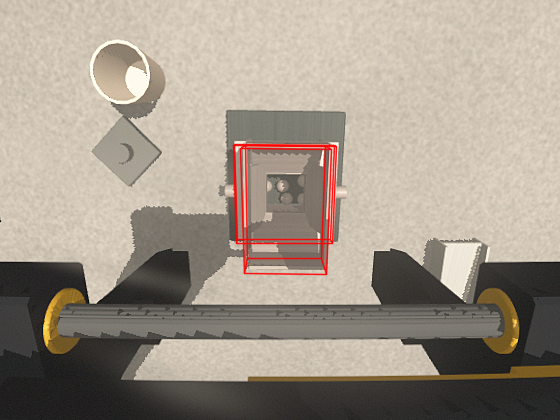

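```bash
python3 - <<'E'
from h import *
im=cv2.imread('pics/w14.png')[125:285,215:355]; im2=cv2.imread('pics/w14o.png')[125:285,215:355]
cv2.imwrite('pics/w14z.png',np.hstack([cv2.resize(a,None,fx=2.8,fy=2.8,interpolation=cv2.INTER_CUBIC) for a in (im,im2)]))
E
```

```text
(no output)
```

View pics/w14z.png

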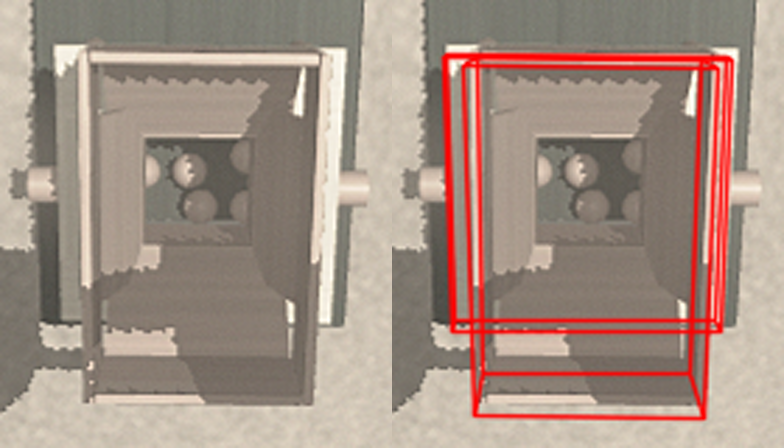

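All five balls are visible in the jar through the throat, at crop (150–245, 155–205). The funnel is laterally aligned, with about 2.5 mm of offset along its length. I'll descend and grip.

```bash
python3 -c "
from h import *
delta(.5243,-.172,.134,112)"
python3 -m inch '1 20 1 0;2 50 2 0;3 80 3 0;3 100 4 0;3 107 4 0;3 108 4 0' 1 20
python3 -c "
from h import *
delta(.5243,-.172,.134,112)"
```

```text
clock 17.2 tcp [ 0.5188 -0.1724  0.242 ] yawx -68.0 y [-0.    -0.001 -1.   ] F [-0.05  0.06 -0.42] M [-0.031  0.049  0.055] op 0.998 q [ 0.3   0.59 -0.11  1.81  0.09  0.74 -1.04]
shift [  1.6 108.    5.3] spin 0.0
clock: 17.8
tool_pos: [0.523, -0.1745, 0.1332]
eef_rot: [0.586, -0.396, 0.396, -0.585]
contact_force: [0.5, -0.3, -0.3]
opening: 1.0
clock 17.8 tcp [ 0.523  -0.1745  0.1332] yawx -68.1 y [-0.002 -0.001 -1.   ] F [ 0.53 -0.3  -0.32] M [-0.012 -0.004  0.04 ] op 1.0 q [ 0.29  0.76 -0.09  1.89  0.13  0.5  -1.07]
shift [-1.9 -0.8  2.1] spin -0.1
```

```bash
python3 -m inch '-2 0 2 0;-2 0 2 0' 1 15
python3 -m inch '0 0 0 0;0 0 0 0;0 0 0 0;0 0 0 0' -1 15
python3 -c "
from h import *
delta(.5243,-.172,.134,112);snap('wrist','w15')"
```

```text
clock: 18.0
tool_pos: [0.526, -0.1701, 0.1349]
eef_rot: [-0.586, 0.394, -0.396, 0.587]
contact_force: [0.3, 0.6, -0.9]
opening: 0.997
clock: 18.4
tool_pos: [0.5261, -0.1717, 0.1343]
eef_rot: [0.586, -0.394, 0.397, -0.586]
contact_force: [1.3, -4.1, 2.1]
opening: 0.727
clock 18.4 tcp [ 0.5261 -0.1717  0.1343] yawx -68.0 y [ 0.003 -0.002 -1.   ] F [ 1.34 -4.08  2.14] M [-0.676 -0.237 -0.028] op 0.727 q [ 0.28  0.76 -0.08  1.89  0.12  0.5  -1.08]
shift [-0.4  0.3 -1.8] spin -0.0
```

View pics/w15.png

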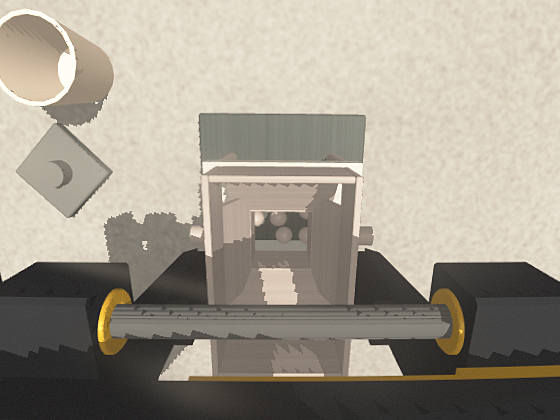

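The funnel is gripped: opening 0.727 is 64 mm. The throat is centred at col 280 and the rim at col 282. First rock will be towards tool +x.

```bash
python3 -m inch '0 0 0 0;1 0 0 0;2.5 -0.5 0 0;4 -1 0 0;5.5 -2 0 0;7 -2.5 0 0;7 -2.5 0 0' - 25
python3 -c "
from h import *
delta(.5261,-.1717,.1343,112);snap('wrist','w16')"
```

```text
clock: 19.15
tool_pos: [0.5264, -0.1734, 0.1345]
eef_rot: [-0.586, 0.397, -0.393, 0.587]
contact_force: [1.5, 4.3, -12.2]
opening: 0.724
clock 19.15 tcp [ 0.5264 -0.1734  0.1345] yawx -67.8 y [-0.004  0.004 -1.   ] F [  1.5    4.29 -12.24] M [ 1.185 -0.39  -0.145] op 0.724 q [ 0.29  0.76 -0.09  1.88  0.12  0.51 -1.07]
shift [-1.7  0.2  0.3] spin 0.2
```

View pics/w16.png

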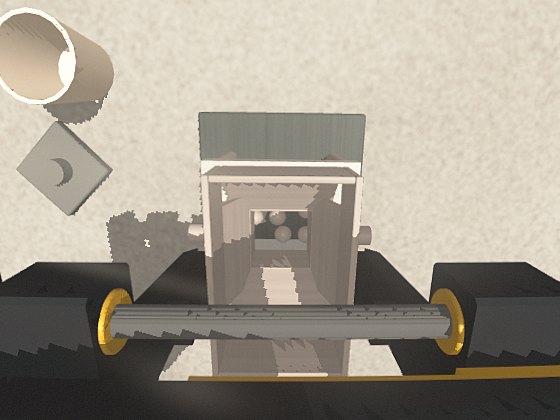

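The arm is compliant, so the funnel has barely moved. I'll push further in small steps.

```bash
python3 -m inch '2 0 0 0;4 0 0 0;6 0 0 0;6 0 0 0' - 30
python3 -c "
from h import *
delta(.5261,-.1717,.1343,112)"
python3 -m inch '2 0 0 0;4 0 0 0;4 0 0 0' - 30
python3 -c "
from h import *
delta(.5261,-.1717,.1343,112);snap('wrist','w17')"
```

```text
clock: 19.6
tool_pos: [0.5271, -0.1749, 0.1346]
eef_rot: [-0.586, 0.398, -0.39, 0.588]
contact_force: [-1.9, 13.0, -5.9]
opening: 0.725
clock 19.6 tcp [ 0.5271 -0.1749  0.1346] yawx -67.7 y [-0.008  0.01  -1.   ] F [-1.91 12.96 -5.94] M [ 3.065  0.411 -0.292] op 0.725 q [ 0.3   0.76 -0.1   1.87  0.12  0.53 -1.06]
shift [-3.3  0.4  0.3] spin 0.3
clock: 19.9
tool_pos: [0.5273, -0.1753, 0.1347]
eef_rot: [-0.586, 0.4, -0.387, 0.589]
contact_force: [-6.1, 18.9, 0.6]
opening: 0.722
clock 19.9 tcp [ 0.5273 -0.1753  0.1347] yawx -67.6 y [-0.012  0.014 -1.   ] F [-6.09 18.94  0.59] M [ 4.647  1.154 -0.372] op 0.722 q [ 0.31  0.76 -0.1   1.86  0.12  0.54 -1.05]
shift [-3.8  0.5  0.3] spin 0.4
```

View pics/w17.png

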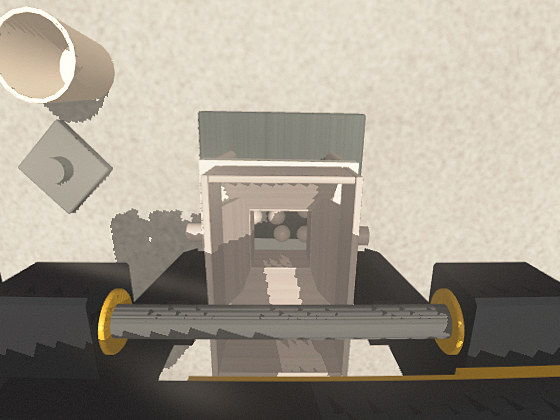

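```bash
for f in 16 10; do python3 -m inch '0 0 0 0;0 0 0 0' - $f
python3 -c "
from h import *
delta(.5261,-.1717,.1343,112)"; done; python3 -c "
from h import *
snap('wrist','w18')"
```

```text
clock: 20.15
tool_pos: [0.5274, -0.1757, 0.1351]
eef_rot: [-0.586, 0.399, -0.387, 0.589]
contact_force: [-5.3, 18.9, 2.2]
opening: 0.731
clock 20.15 tcp [ 0.5274 -0.1757  0.1351] yawx -67.6 y [-0.011  0.013 -1.   ] F [-5.27 18.86  2.15] M [ 4.245  1.31  -0.238] op 0.731 q [ 0.31  0.76 -0.1   1.86  0.12  0.54 -1.05]
shift [-4.2  0.8  0.3] spin 0.4
clock: 20.35
tool_pos: [0.5277, -0.1762, 0.1356]
eef_rot: [-0.586, 0.399, -0.388, 0.589]
contact_force: [-5.6, 17.9, 6.4]
opening: 0.724
clock 20.35 tcp [ 0.5277 -0.1762  0.1356] yawx -67.6 y [-0.01   0.012 -1.   ] F [-5.57 17.95  6.36] M [ 3.953  1.3   -0.135] op 0.724 q [ 0.31  0.76 -0.1   1.86  0.12  0.54 -1.05]
shift [-4.8  1.4  0.3] spin 0.4
```

View pics/w18.png

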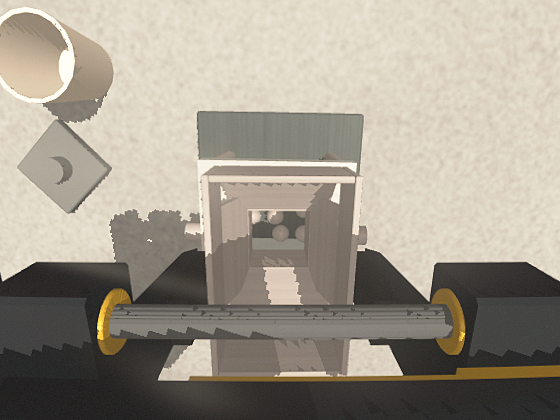

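```bash
python3 -m inch '2 -1 0 0;4 -2 0 0;4 -3 0 0' - 5
python3 -c "
from h import *
delta(.5261,-.1717,.1343,112)"; python3 -m inch '3 0 0 0;5 -1 0 0;5 -1 0 0' - 5
python3 -c "
from h import *
delta(.5261,-.1717,.1343,112)
snap('wrist','w19')"
```

```text
clock: 20.7
tool_pos: [0.5308, -0.1844, 0.1383]
eef_rot: [-0.586, 0.397, -0.391, 0.588]
contact_force: [-1.7, 10.7, -6.2]
opening: 0.884
clock 20.7 tcp [ 0.5308 -0.1844  0.1383] yawx -67.7 y [-0.006  0.007 -1.   ] F [-1.66 10.74 -6.17] M [ 1.999  0.291 -0.114] op 0.884 q [ 0.31  0.76 -0.1   1.85  0.12  0.54 -1.05]
shift [-13.5   4.1   0.5] spin 0.3
clock: 21.0
tool_pos: [0.5327, -0.1891, 0.1393]
eef_rot: [-0.586, 0.397, -0.391, 0.588]
contact_force: [-2.4, 10.0, -3.0]
opening: 0.972
clock 21.0 tcp [ 0.5327 -0.1891  0.1393] yawx -67.8 y [-0.006  0.007 -1.   ] F [-2.41  9.95 -2.98] M [ 2.052  0.432 -0.116] op 0.972 q [ 0.32  0.76 -0.1   1.84  0.12  0.55 -1.04]
shift [-18.6   5.1   0.5] spin 0.2
```

View pics/w19.png

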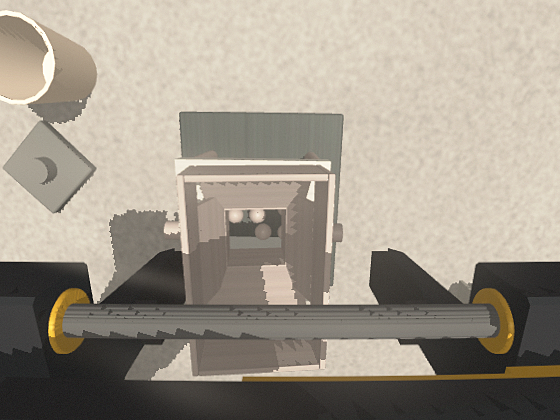

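At 5 N the lateral load pried the jaws open, and the funnel went back upright. The jaws resist sideways load up to about 2× grip force. I'll re-centre, grip nearer the rim with more force, and combine sideways and upward pull.

```bash
python3 -m inch '-6 0 0 0;-12 0 0 0;-20 0 0 0;-20 0 0 0' 1 20
python3 -c "
from h import *
delta(.5255,-.1722,.140,112)
snap('wrist','w20')"
```

```text
clock: 21.45
tool_pos: [0.527, -0.1746, 0.1405]
eef_rot: [0.587, -0.395, 0.395, -0.587]
contact_force: [0.1, -0.4, 0.2]
opening: 1.0
clock 21.45 tcp [ 0.527  -0.1746  0.1405] yawx -67.9 y [-0.  0. -1.] F [ 0.09 -0.37  0.22] M [0.001 0.039 0.001] op 1.0 q [ 0.29  0.75 -0.09  1.88  0.12  0.52 -1.07]
shift [-2.8  0.5 -0.5] spin 0.1
```

View pics/w20.png

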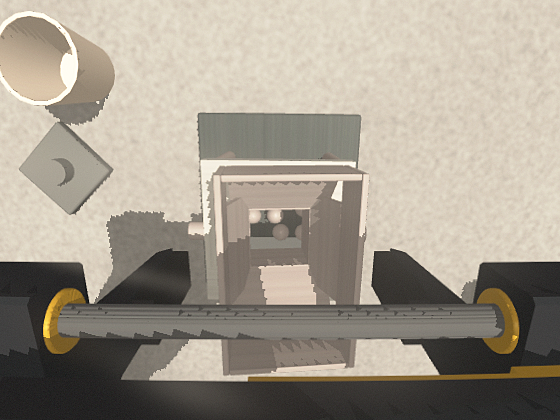

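The funnel now stands tilted by itself. The rim centre is at col 291 against the throat at 279, which is about 5° towards tool +x. I'll grip here and push it over to the other side.

```bash
python3 -m inch '1 0 0 0;1 0 0 0;1 0 0 0;1 0 0 0' -1 20
python3 -c "
from h import *
delta(.5255,-.1722,.140,112)
snap('wrist','w21')"
python3 -m inch '4 -1 0 0;8 -2 0 0;12 -3 0 0;16 -3 0 0;16 -3 0 0' - 20
python3 -c "
from h import *
delta(.5255,-.1722,.140,112)
snap('wrist','w22')
a=[cv2.imread(f'pics/w{i}.png')[100:320,140:420] for i in (21,22)];cv2.imwrite('pics/c22.png',np.hstack(a))"
```

```text
clock: 21.9
tool_pos: [0.528, -0.1773, 0.1403]
eef_rot: [0.586, -0.395, 0.396, -0.586]
contact_force: [0.7, -1.0, -1.3]
opening: 0.73
clock 21.9 tcp [ 0.528  -0.1773  0.1403] yawx -68.0 y [ 0.001 -0.001 -1.   ] F [ 0.67 -1.   -1.29] M [-0.279 -0.101 -0.008] op 0.73 q [ 0.29  0.75 -0.09  1.87  0.12  0.52 -1.07]
shift [-5.7  0.3 -0.4] spin -0.0
clock: 22.45
tool_pos: [0.5292, -0.1807, 0.1409]
eef_rot: [-0.586, 0.4, -0.387, 0.589]
contact_force: [-5.8, 17.6, -2.8]
opening: 0.728
clock 22.45 tcp [ 0.5292 -0.1807  0.1409] yawx -67.6 y [-0.013  0.015 -1.   ] F [-5.84 17.56 -2.84] M [ 4.324  1.271 -0.236] op 0.728 q [ 0.32  0.76 -0.11  1.85  0.12  0.56 -1.04]
shift [-9.3  1.1 -0.2] spin 0.4
```

View pics/c22.png

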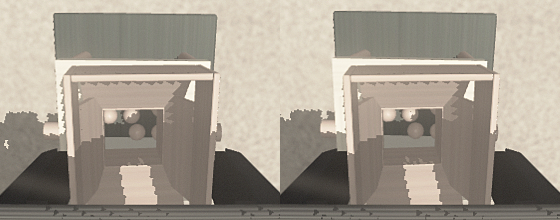

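```bash
python3 - <<'E'
from h import *
im=cv2.imread('pics/w22.png')[150:300,190:370]; cv2.imwrite('pics/z22.png',cv2.resize(im,None,fx=4.4,fy=4,interpolation=cv2.INTER_CUBIC))
d=r.snapshot('wrist'); s=r.get_state(); R=Ro.from_quat(s["eef_rot"]).as_matrix()
Rc=np.array(d["R"]);tc=np.array(d["t"])
# X_c = Rc X + tc ; X = R Xt + p
print(np.round(Rc@R,4).tolist(),np.round(Rc@s["tool_pos"]+tc,4).tolist())
E
```

```text
[[1.0, -0.0002, 0.0011], [0.001, -0.2646, -0.9644], [0.0005, 0.9644, -0.2646]] [0.0003, 0.0288, 0.1506]
```

View pics/z22.png

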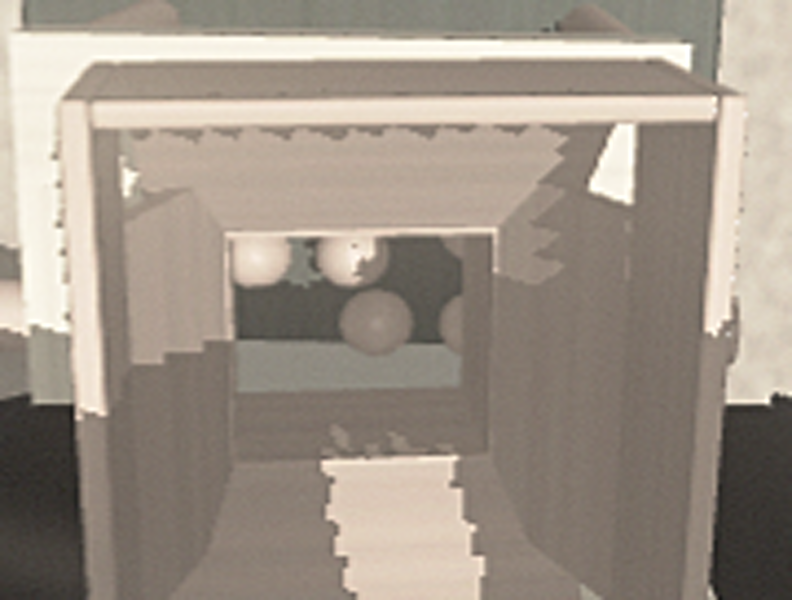

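```bash
cat > tf.py <<'E'
from h import *
from scipy.optimize import least_squares
RT=np.array([[1,0,0],[0,-.2646,-.9644],[0,.9644,-.2646]]);TT=np.array([.0003,.0288,.1506])
K=np.array([[331.09,0,280.77],[0,331.09,212.70],[0,0,1]]);DC=np.array([-.037,0,0,0,0])
def model(p):
    x,y,z,ph,H=p  # tool frame: tx lateral, ty down, tz forward ; ph tilt of top toward +tx
    P=np.array([[-32,-15,48],[32,-15,48],[-32,15,48],[32,15,48],[-18,H,18],[18,H,18],[-18,H,-18],[18,H,-18]],float)/1e3
    P[4:,1]=H
    c,s=np.cos(ph),np.sin(ph)
    Q=np.stack([P[:,0]*c-P[:,1]*s+x, P[:,0]*s+P[:,1]*c+y, P[:,2]+z],1)
    return cv2.projectPoints(Q,cv2.Rodrigues(RT)[0],TT,K,DC)[0][:,0]
def fit(uv,H=None):
    f=lambda p:(model(np.r_[p[:4],p[4] if H is None else H])-uv).ravel()
    s=least_squares(f,[0,.0,0,0,.04])
    return s.x,s.fun.reshape(-1,2)
E
python3 - <<'E'
from tf import *
z=np.array([[62,97],[744,93],[95,62],[660,58],[225,232],[495,228],[232,462],[488,455]],float)
uv=np.array([190,150])+z/[4.4,4]
p,e=fit(uv);print(np.round(p[:3],4),np.degrees(p[3]),p[4],np.round(e,1).tolist())
E
```

```text
[-0.0008  0.0117 -0.0007] 6.21576141220662 0.04335829965893984 [[-0.2, 0.7], [0.4, -0.9], [-0.6, -0.1], [-0.5, -0.8], [0.9, 1.5], [-0.7, 0.9], [1.1, -0.2], [-0.1, -1.0]]
```

The fit gives 6.2° relative to the tool plus about 1.1° of tool tilt, so about 7° towards tool +x. Now I'll rock to the other side.

```bash
python3 -m inch '-5 0 0 0;-10 0 0 0;-14 -1 0 0;-18 -1 0 0;-22 -2 0 0;-26 -2 0 0;-30 -3 0 0;-34 -3 0 0;-38 -3 0 0;-38 -3 0 0' - 20
cat > tz.py <<'E'
from tf import *
import sys
n=sys.argv[1]
d=snap('wrist',n); im=cv2.imread(f'pics/{n}.png')[150:300,190:370]; cv2.imwrite(f'pics/{n}z.png',cv2.resize(im,None,fx=4.4,fy=4,interpolation=cv2.INTER_CUBIC))
delta(.5255,-.1722,.140,112)
E
python3 tz.py w23
```

```text
clock: 23.55
tool_pos: [0.5241, -0.1657, 0.1498]
eef_rot: [0.586, -0.391, 0.404, -0.584]
contact_force: [3.7, -15.6, 0.1]
opening: 0.726
clock 23.6 tcp [ 0.5241 -0.1657  0.1498] yawx -68.4 y [ 0.013 -0.013 -1.   ] F [  3.93 -15.92   0.36] M [-3.866 -0.935 -0.164] op 0.722 q [ 0.26  0.72 -0.07  1.9   0.12  0.5  -1.1 ]
shift [ 6.4  9.9 -1.1] spin -0.4
```

View pics/w23z.png

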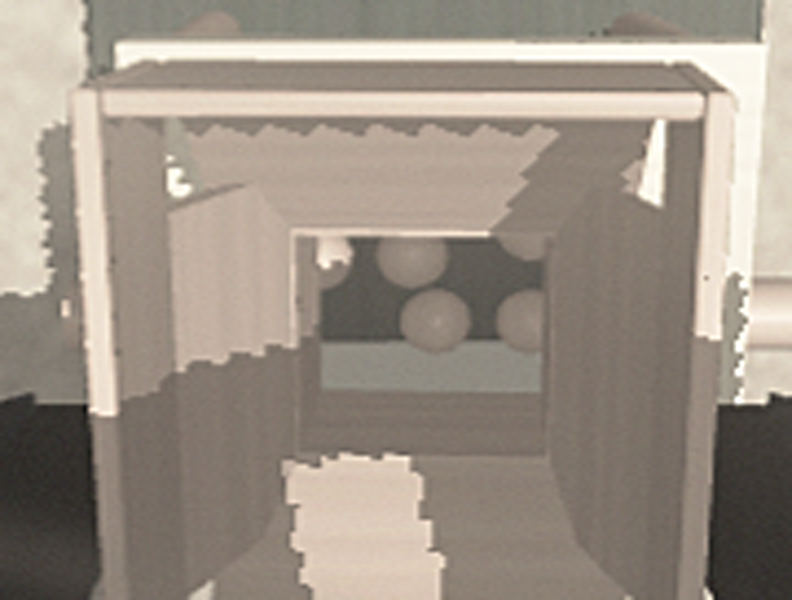

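```bash
python3 - <<'E'
from tf import *
z=np.array([[72,90],[735,90],[145,62],[690,62],[290,232],[552,235],[298,455],[548,457]],float)
uv=np.array([190,150])+z/[4.4,4]
p,e=fit(uv,.0434);print(np.round(p[:3],4),np.degrees(p[3]),np.round(e,1).tolist())
s=r.get_state();R=Ro.from_quat(s["eef_rot"]).as_matrix()
g=s["tool_pos"]+R@p[:3]
tt=np.degrees(np.arcsin(-(R[:,1]@np.array([np.cos(np.radians(-68)),np.sin(np.radians(-68)),0]))))
print("grip",g,"tool tilt",tt,"total",np.degrees(p[3])+tt)
E
```

```text
[ 0.0006  0.0155 -0.0014] -3.0344172389600894 [[-0.6, 0.9], [0.8, 2.1], [-1.3, -0.9], [0.8, -0.0], [0.8, -0.2], [-0.1, -0.2], [0.1, -1.9], [-0.7, -1.2]]
grip [ 0.52315827 -0.16695123  0.13427689] tool tilt -0.9590990892700527 total -3.9935163282301422
```

About −4° so far. I'll push a bit further that way.

```bash
python3 -m inch '-4 0.5 0 0;-8 1 0 0;-12 1 0 0;-12 1 0 0' - 20
python3 tz.py w24
```

```text
clock: 24.0
tool_pos: [0.5237, -0.16, 0.1518]
eef_rot: [0.585, -0.388, 0.409, -0.583]
contact_force: [5.9, -24.0, 16.1]
opening: 0.724
clock 24.05 tcp [ 0.5237 -0.16    0.1519] yawx -68.7 y [ 0.023 -0.02  -1.   ] F [  4.61 -23.65  15.3 ] M [-6.055 -1.392 -0.258] op 0.725 q [ 0.24  0.72 -0.06  1.92  0.12  0.48 -1.11]
shift [11.7 12.2 -2.9] spin -0.7
```

View pics/w24z.png

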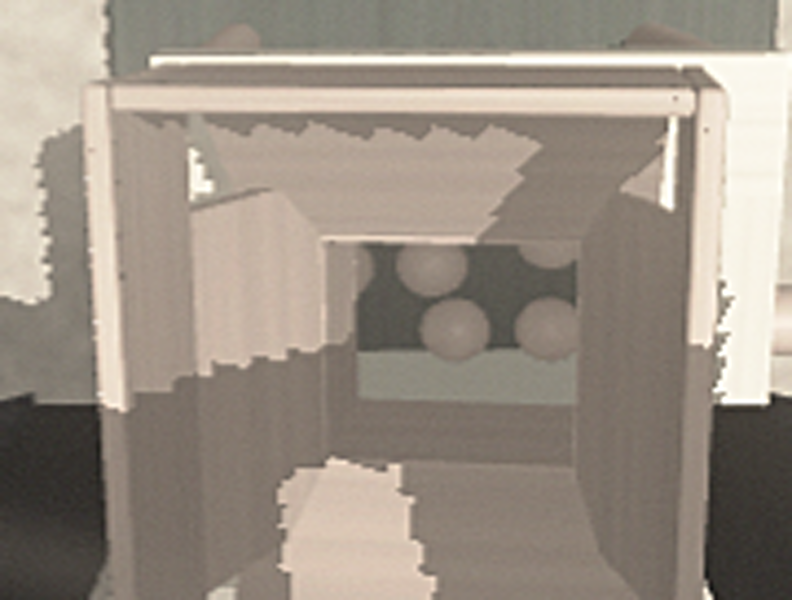

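```bash
cat > ft.py <<'E'
from tf import *
import sys
z=np.array([[float(a) for a in q.split(',')] for q in sys.argv[1:9]])
uv=np.array([190,150])+z/[4.4,4]
p,e=fit(uv,.0434)
s=r.get_state();R=Ro.from_quat(s["eef_rot"]).as_matrix()
g=s["tool_pos"]+R@p[:3]
lx=np.array([np.cos(np.radians(-68)),np.sin(np.radians(-68)),0])
tt=np.degrees(np.arcsin(-(R[:,1]@lx))); T=np.degrees(p[3])+tt
dn=np.array([0,0,-1])*np.cos(np.radians(T))-lx*np.sin(np.radians(T))
print("rms",round(float(np.sqrt((e**2).mean())),2),"intool",np.round(p[:3]*1e3,1),"rel",round(np.degrees(p[3]),1),"tool",round(tt,1),"TOTAL",round(T,1),"grip",np.round(g,4),"tip",np.round(g+dn*.072,4))
E
python3 ft.py 85,85 725,88 155,66 700,66 322,238 580,240 325,462 577,467
```

```text
rms 2.1 intool [ 1.  16.  -1.9] rel -7.4 tool -1.6 TOTAL -9.0 grip [ 0.5227 -0.162   0.1359] tip [ 0.5269 -0.1724  0.0647]
```

About −9°, so one rock each way is done. I'll unload, open, re-grip 6 mm lower, then rock back.

```bash
python3 -m inch '6 0 0 0;12 1 0 0;18 1 0 0;18 1 0 0' - 15
python3 tz.py w25
```

```text
clock: 24.45
tool_pos: [0.5266, -0.1637, 0.1495]
eef_rot: [-0.585, 0.392, -0.4, 0.587]
contact_force: [-0.9, -0.4, 21.1]
opening: 0.728
clock 24.5 tcp [ 0.5266 -0.1638  0.1495] yawx -68.1 y [ 0.012 -0.004 -1.   ] F [ 0.04 -0.43 18.77] M [-0.189  0.103 -0.018] op 0.727 q [ 0.27  0.73 -0.09  1.89  0.12  0.51 -1.09]
shift [ 7.3  9.5 -4.3] spin -0.1
```

View pics/w25z.png

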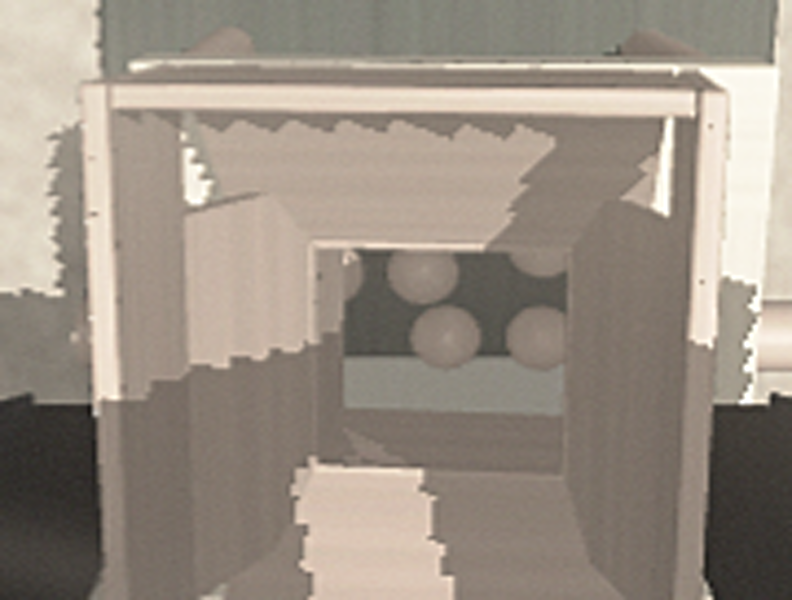

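```bash
python3 -m inch '0 0 0 0;0 0 0 0;0 0 0 0' 1 20
python3 tz.py w26
```

```text
clock: 24.8
tool_pos: [0.5221, -0.1619, 0.145]
eef_rot: [-0.586, 0.395, -0.396, 0.586]
contact_force: [-0.3, -0.0, 0.4]
opening: 0.974
clock 24.85 tcp [ 0.5219 -0.1618  0.1447] yawx -68.0 y [ 0.001 -0.    -1.   ] F [ 0.42 -0.4  -0.88] M [ 0.012 -0.02   0.055] op 0.992 q [ 0.27  0.73 -0.09  1.9   0.12  0.51 -1.09]
shift [11.   4.7 -0.6] spin 0.0
```

View pics/w26z.png

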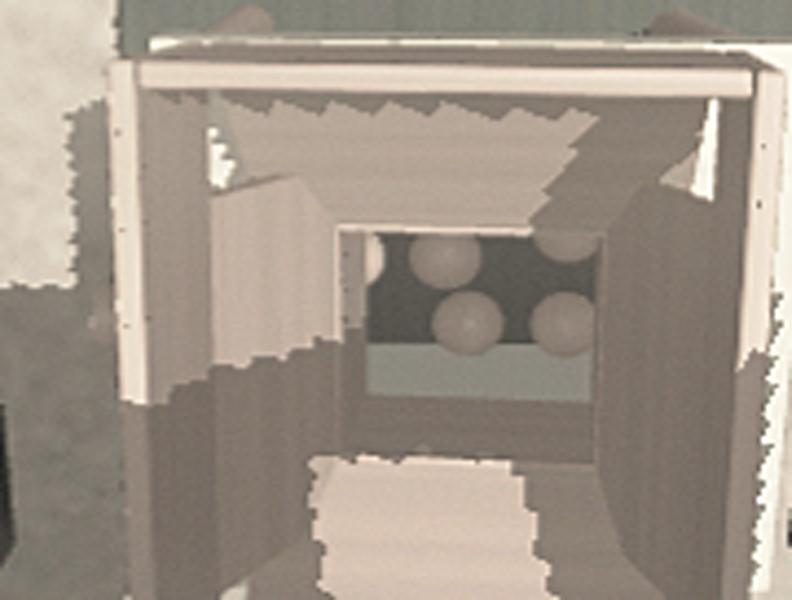

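```bash
python3 ft.py 110,60 784,70 155,45 745,50 335,226 607,233 342,455 600,463
```

```text
rms 2.22 intool [4.4 9.3 1.4] rel -6.1 tool -0.0 TOTAL -6.1 grip [ 0.5249 -0.1653  0.1353] tip [ 0.5278 -0.1724  0.0638]
```

```bash
python3 -m inch '4 2 0 0;4 2 0 0;4 2 0 0' -1 22
python3 -m inch '0 0 0 0;4 0 0 0;8 -1 0 0;12 -2 0 0;16 -3 0 0;20 -4 0 0;24 -5 0 0;28 -6 0 0;31 -6 0 0;31 -6 0 0' - 22
python3 tz.py w27
```

```text
clock: 25.15
tool_pos: [0.5231, -0.1655, 0.1419]
eef_rot: [0.586, -0.395, 0.395, -0.586]
contact_force: [-0.2, -1.0, -0.1]
opening: 0.747
clock: 26.15
tool_pos: [0.5301, -0.1802, 0.1479]
eef_rot: [-0.585, 0.4, -0.385, 0.591]
contact_force: [-9.4, 24.2, 16.7]
opening: 0.73
clock 26.2 tcp [ 0.5301 -0.1802  0.1479] yawx -67.5 y [-0.014  0.018 -1.   ] F [-9.95 24.65 17.66] M [ 6.172  2.64  -0.095] op 0.725 q [ 0.32  0.75 -0.11  1.84  0.12  0.58 -1.04]
shift [-9.   8.1 -1.1] spin 0.5
```

View pics/w27z.png

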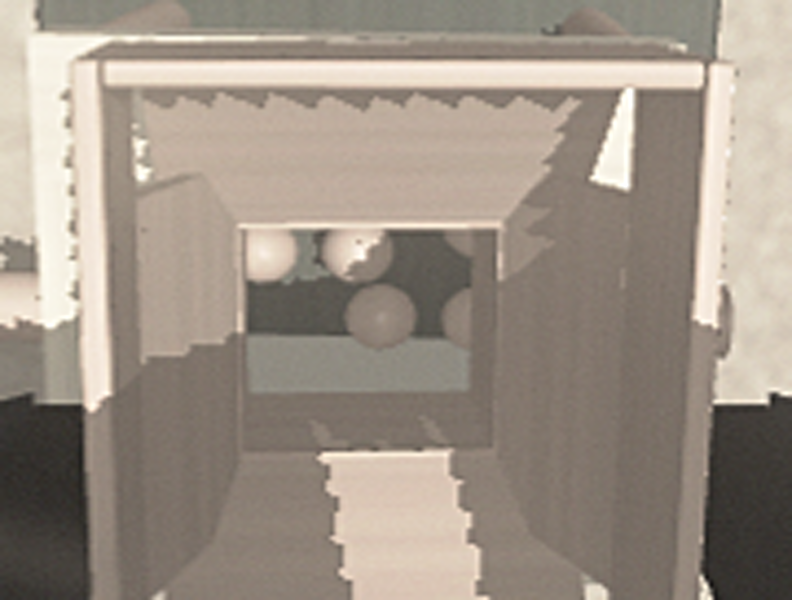

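```bash
python3 ft.py 73,60 733,63 105,42 680,42 238,225 502,224 243,453 495,453
```

```text
rms 2.13 intool [-0.3 12.1  1.5] rel 4.8 tool 1.3 TOTAL 6.1 grip [ 0.5312 -0.1791  0.1357] tip [ 0.5283 -0.1721  0.0641]
```

About +6°, but the tool is pressing down. I'll ease up while pushing slightly further.

```bash
python3 -m inch '1 -2 0 0;2 -4 0 0;4 -6 0 0;6 -8 0 0;6 -8 0 0' - 25
python3 tz.py w28
```

```text
clock: 26.7
tool_pos: [0.5317, -0.1855, 0.1548]
eef_rot: [-0.585, 0.401, -0.384, 0.59]
contact_force: [-12.9, 29.8, 20.9]
opening: 0.582
clock 26.75 tcp [ 0.5313 -0.184   0.1553] yawx -67.5 y [-0.017  0.021 -1.   ] F [-15.32  32.75  25.88] M [ 7.837  3.465 -0.066] op 0.52 q [ 0.33  0.74 -0.12  1.82  0.11  0.61 -1.03]
shift [-12.7  15.6  -0.7] spin 0.5
```

View pics/w28z.png

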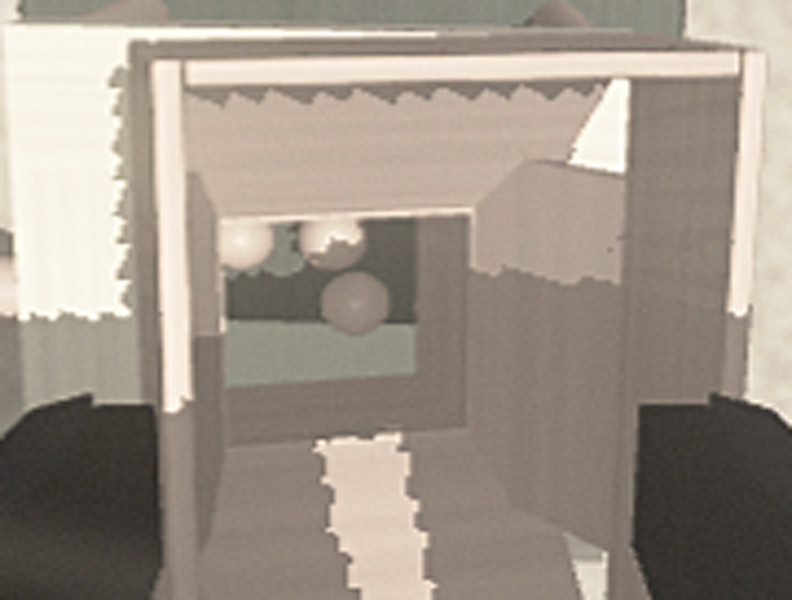

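A finger slipped over the lowered rim: the opening dropped to 0.52 and the right finger is at zoom (690,500), above the right wall. I'll back off upwards with a weak grip, then reopen.

```bash
python3 -m inch '-3 -4 0 0;-8 -10 0 0;-12 -18 0 0;-14 -26 0 0;-14 -32 0 0' - 3
python3 -m inch '0 0 0 0;0 0 0 0;0 0 0 0;0 0 0 0' 1 20
python3 tz.py w29; python3 -c "
from h import *
d=snap('top');im,_,_=crop(d,368,236,130,130,4); cv2.imwrite('pics/t29.png',im)"
```

```text
clock: 27.25
tool_pos: [0.5324, -0.1873, 0.1893]
eef_rot: [-0.586, 0.395, -0.396, 0.586]
contact_force: [0.0, -0.1, -0.2]
opening: 0.212
clock: 27.65
tool_pos: [0.5317, -0.1868, 0.1879]
eef_rot: [0.586, -0.395, 0.395, -0.586]
contact_force: [0.8, 0.1, -0.6]
opening: 0.559
clock 27.7 tcp [ 0.5317 -0.1868  0.1879] yawx -68.0 y [-0.  0. -1.] F [-0.59  0.35 -0.85] M [ 0.007  0.001 -0.014] op 0.6 q [ 0.32  0.69 -0.11  1.82  0.11  0.65 -1.04]
shift [-15.8  47.9  -0.3] spin 0.0
```

View pics/w29.png

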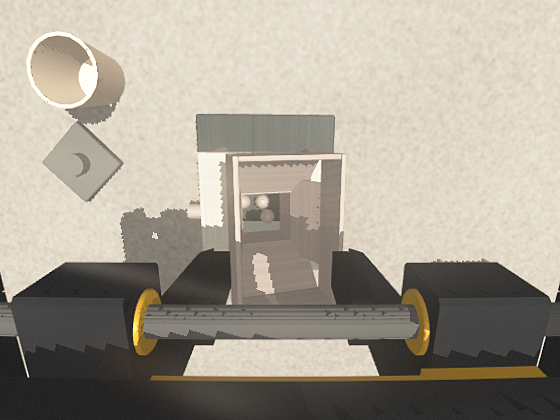

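View pics/w29z.png

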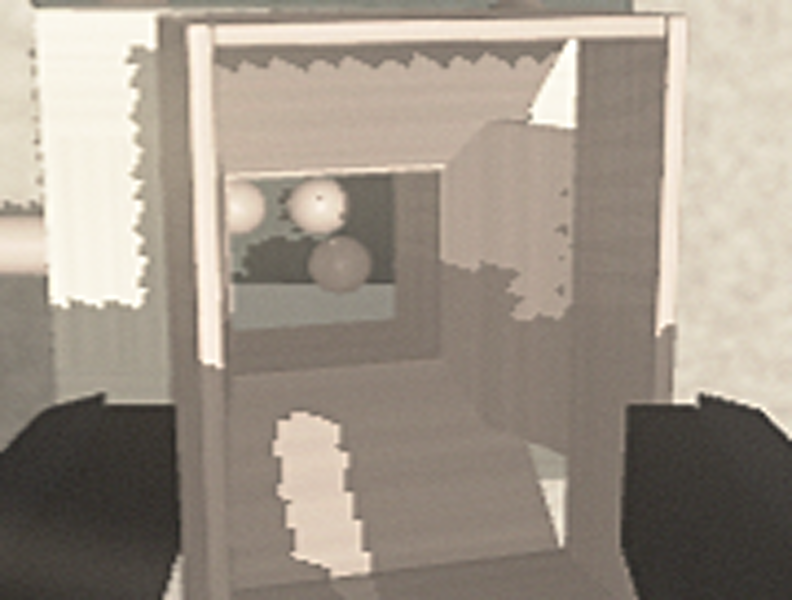

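```bash
python3 ft.py 188,27 688,17 160,18 600,10 222,175 445,163 230,377 440,357; python3 -m inch '0 0 0 0;0 0 0 0' 1 20
```

```text
rms 1.33 intool [ 2.  50.8  1.8] rel 16.9 tool 0.0 TOTAL 16.9 grip [ 0.5341 -0.1879  0.1372] tip [ 0.5263 -0.1685  0.0683]
clock: 27.95
tool_pos: [0.5319, -0.1866, 0.1881]
eef_rot: [0.586, -0.395, 0.395, -0.586]
contact_force: [-0.6, 0.2, 0.4]
opening: 0.823
```

View pics/t29.png

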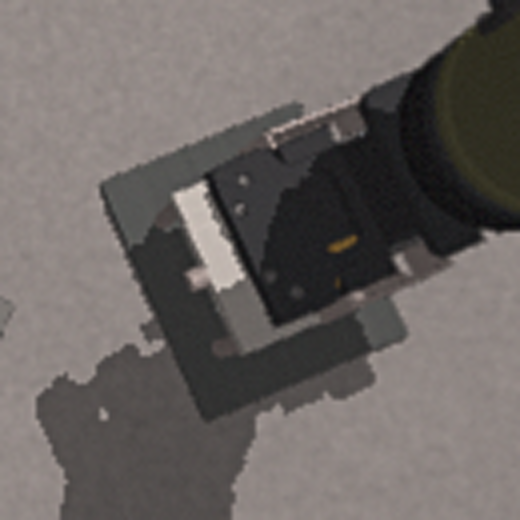

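The funnel stands about +17° over with its tip at z≈0.068, still in the mouth. I'll re-grip deeper.

```bash
python3 -m inch '2 8 2 0;2 20 2 0;2 32 2 0;2 44 2 0;2 53 2 0;2 54 2 0;2 54 2 0' 1 20
python3 tz.py w30
```

```text
clock: 28.65
tool_pos: [0.5344, -0.1877, 0.1338]
eef_rot: [0.586, -0.395, 0.395, -0.586]
contact_force: [-0.5, -0.6, 0.6]
opening: 1.001
clock 28.7 tcp [ 0.5346 -0.1878  0.1343] yawx -68.0 y [ 0. -0. -1.] F [-0.45  0.74 -0.45] M [-0.018 -0.027 -0.037] op 1.0 q [ 0.31  0.77 -0.09  1.84  0.13  0.53 -1.05]
shift [-17.9  -5.7  -2.6] spin 0.0
```

View pics/w30.png

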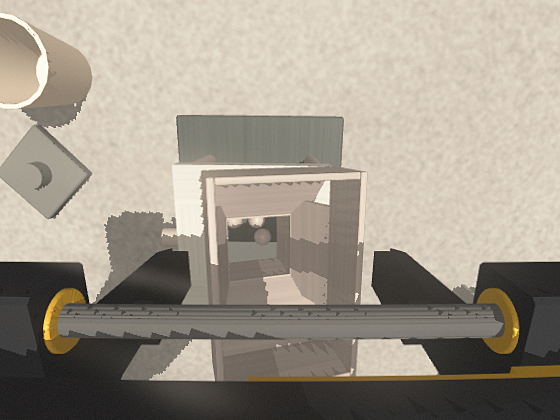

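```bash
python3 -m inch '0 0 0 0;0 0 0 0;0 0 0 0;-4 0 0 0;-8 0 0 0;-12 -1 0 0;-16 -2 0 0;-20 -3 0 0;-24 -3 0 0;-24 -3 0 0' -1 22
python3 tz.py w31
```

```text
clock: 29.7
tool_pos: [0.532, -0.1742, 0.1414]
eef_rot: [0.585, -0.389, 0.404, -0.585]
contact_force: [5.9, -14.4, 13.7]
opening: 0.742
clock 29.75 tcp [ 0.5321 -0.1741  0.1414] yawx -68.3 y [ 0.017 -0.012 -1.   ] F [  4.96 -13.48  13.22] M [-3.655 -1.288 -0.092] op 0.736 q [ 0.28  0.75 -0.08  1.88  0.13  0.5  -1.08]
shift [-4.2  1.2 -5.4] spin -0.3
```

View pics/w31z.png

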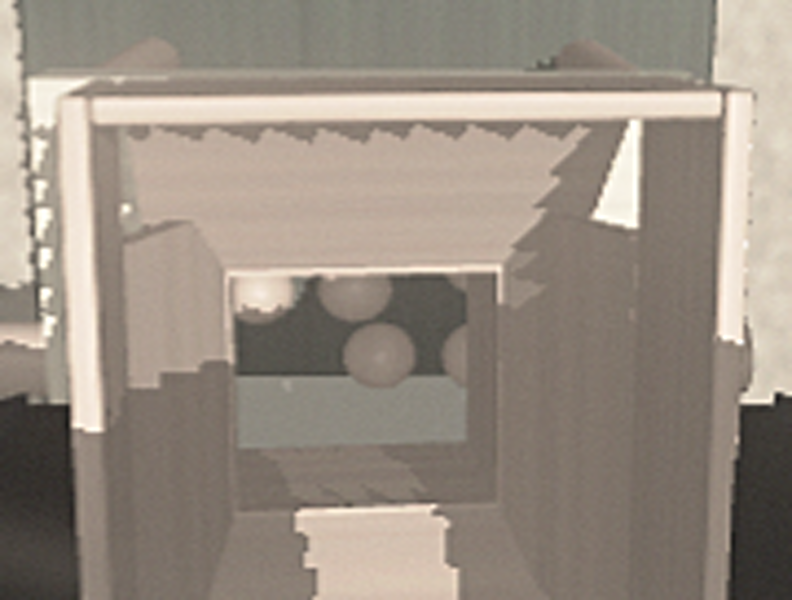

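```bash
python3 ft.py 58,95 752,92 85,77 690,72 223,270 505,267 232,513 500,503; python3 -m inch '-3 -2 0 0;-6 -4 0 0;-9 -5 0 0;-12 -6 0 0;-12 -6 0 0' - 22
python3 tz.py w32
```

```text
rms 3.54 intool [-0.1  1.5 -1.2] rel 5.9 tool -1.0 TOTAL 4.8 grip [ 0.531  -0.1745  0.1399] tip [ 0.5287 -0.1688  0.0681]
clock: 30.25
tool_pos: [0.5284, -0.1659, 0.1474]
eef_rot: [0.586, -0.389, 0.406, -0.584]
contact_force: [7.0, -19.7, 11.4]
opening: 0.726
clock 30.3 tcp [ 0.5284 -0.1659  0.1473] yawx -68.4 y [ 0.019 -0.016 -1.   ] F [  6.45 -18.98  10.5 ] M [-5.065 -1.784 -0.067] op 0.724 q [ 0.26  0.73 -0.07  1.9   0.13  0.5  -1.1 ]
shift [ 4.6  7.4 -5.1] spin -0.4
```

View pics/w32z.png

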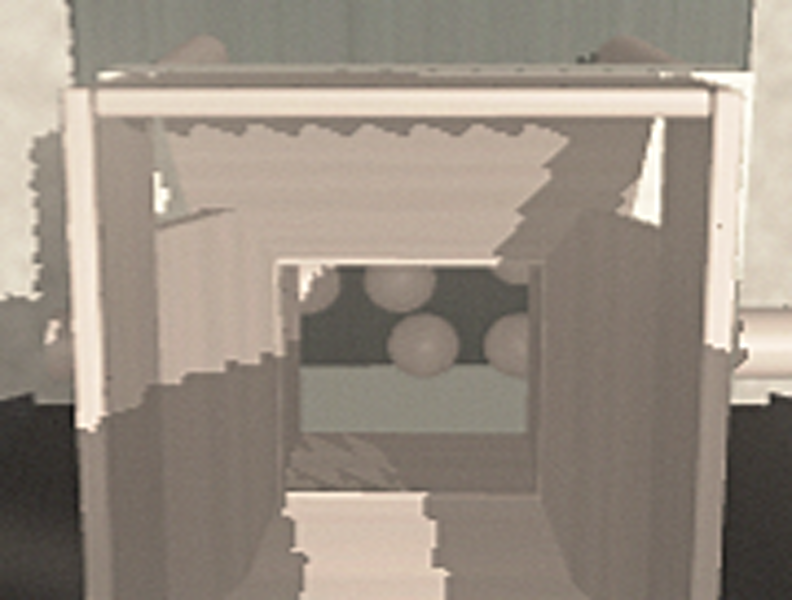

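```bash
python3 -m inch '-4 -2 0 0;-8 -3 0 0;-12 -5 0 0;-15 -6 0 0;-15 -6 0 0' - 25
python3 tz.py w33
```

```text
clock: 30.8
tool_pos: [0.5248, -0.1539, 0.1549]
eef_rot: [0.585, -0.387, 0.409, -0.584]
contact_force: [5.3, -22.0, 22.5]
opening: 0.731
clock 30.85 tcp [ 0.5247 -0.1537  0.155 ] yawx -68.5 y [ 0.024 -0.018 -1.   ] F [  5.31 -22.36  21.57] M [-6.075 -1.893 -0.171] op 0.733 q [ 0.23  0.71 -0.07  1.92  0.12  0.49 -1.12]
shift [17.1 15.4 -6.3] spin -0.5
```

View pics/w33z.png

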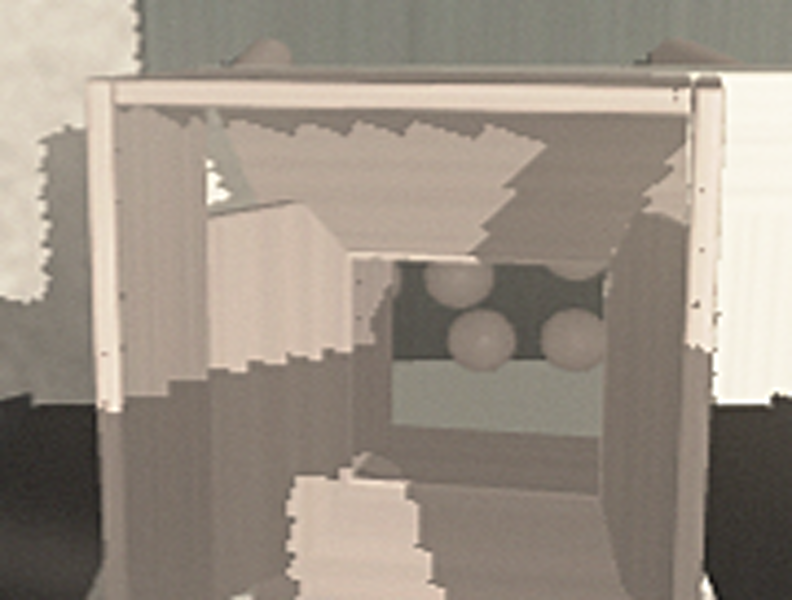

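```bash
python3 ft.py 88,80 724,80 140,72 705,70 350,252 608,262 355,478 603,495;  python3 -c "
from h import *
d=snap('scene');im,_,_=crop(d,228,140,130,130,4); cv2.imwrite('pics/s33.png',im)"
```

```text
rms 4.37 intool [ 0.7 10.8 -1.6] rel -11.8 tool -1.5 TOTAL -13.3 grip [ 0.5237 -0.1552  0.1442] tip [ 0.5299 -0.1705  0.0741]
```

View pics/s33.png

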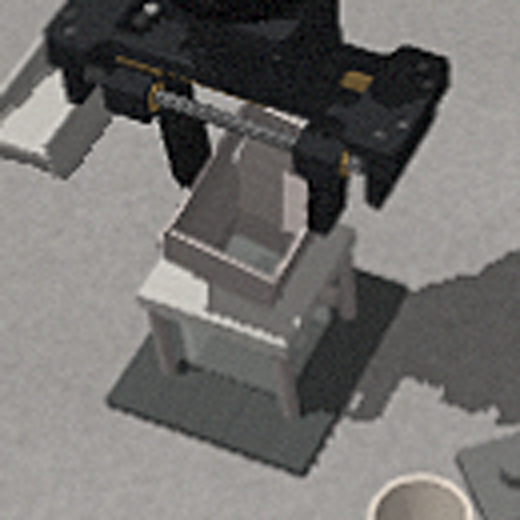

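Rocks so far are about +7, −9, +17 and −13°. I'll unload, re-fit with pitch included, then re-grip deeper.

```bash
python3 -m inch '5 -1 0 0;10 -1 0 0;14 -1 0 0;14 -1 0 0' - 15; python3 -m inch '0 0 0 0;0 0 0 0;0 0 0 0' 1 20
python3 - <<'E'
s=open('tf.py').read()
s=s.replace("x,y,z,ph,H=p","x,y,z,ph,H=p[:5];pt=p[5] if len(p)>5 else 0")
s=s.replace("    c,s=np.cos(ph)","    P=P@Ro.from_euler('x',pt).as_matrix().T\n    c,s=np.cos(ph)")
s=s.replace("""    f=lambda p:(model(np.r_[p[:4],p[4] if H is None else H])-uv).ravel()
    s=least_squares(f,[0,.0,0,0,.04])""","""    f=lambda p:(model(np.r_[p[:4],H,p[4]])-uv).ravel()
    s=least_squares(f,[0,.0,0,0,0])""")
open('tf.py','w').write(s)
f=open('ft.py').read().replace('"TOTAL",','"pitch",round(np.degrees(p[4]),1),"TOTAL",')
open('ft.py','w').write(f)
E
python3 tz.py w34
```

```text
clock: 31.3
tool_pos: [0.5257, -0.1548, 0.1545]
eef_rot: [-0.584, 0.391, -0.4, 0.588]
contact_force: [0.5, -0.1, 23.2]
opening: 0.741
clock: 31.6
tool_pos: [0.5201, -0.1532, 0.15]
eef_rot: [0.587, -0.396, 0.395, -0.586]
contact_force: [0.4, 0.8, -0.1]
opening: 0.985
clock 31.65 tcp [ 0.52   -0.1532  0.1498] yawx -68.0 y [-0.001  0.    -1.   ] F [-0.76  0.22 -0.24] M [-0.026  0.009  0.029] op 0.996 q [ 0.25  0.72 -0.09  1.91  0.12  0.52 -1.1 ]
shift [19.7  9.8 -2.1] spin 0.0
```

View pics/w34.png

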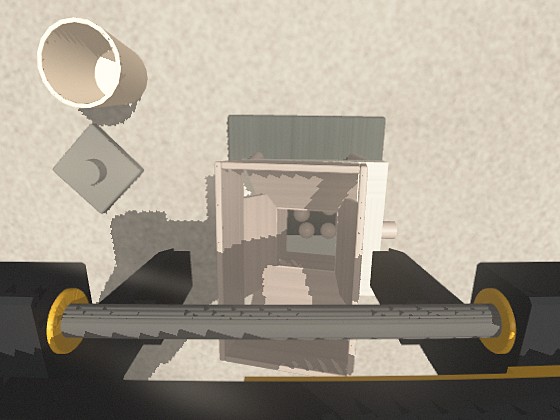

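View pics/w34z.png

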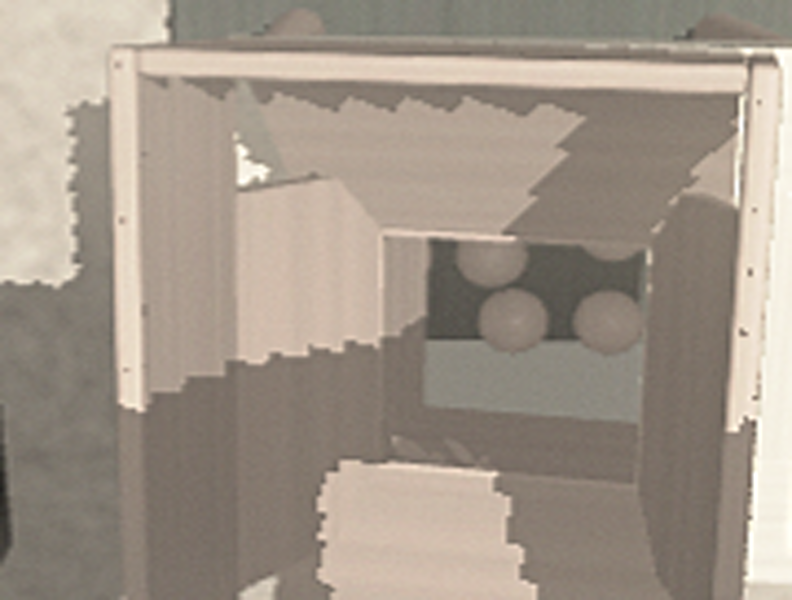

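```bash
python3 ft.py 108,46 778,58 165,40 752,45 380,234 652,246 385,458 642,487
```

```text
rms 2.87 intool [3.8 7.1 2.7] rel -13.2 tool 0.0 pitch -3.9 TOTAL -13.2 grip [ 0.524  -0.1557  0.1427] tip [ 0.5302 -0.1709  0.0726]
```

```bash
python3 -m inch '4 5 3 0;4 9 3 0;4 10 3 0' 1 20; python3 -m inch '0 0 0 0;0 0 0 0;0 0 0 0;4 -1 0 0;8 -2 0 0;12 -4 0 0;16 -6 0 0;20 -8 0 0;23 -10 0 0;23 -10 0 0' -1 28
python3 tz.py w35
```

```text
clock: 31.95
tool_pos: [0.5245, -0.156, 0.1393]
eef_rot: [0.587, -0.396, 0.395, -0.586]
contact_force: [-0.5, -0.6, -0.8]
opening: 0.999
clock: 32.95
tool_pos: [0.5302, -0.1684, 0.1504]
eef_rot: [-0.586, 0.399, -0.389, 0.589]
contact_force: [-8.3, 17.2, 13.3]
opening: 0.731
clock 33.0 tcp [ 0.5302 -0.1684  0.1504] yawx -67.7 y [-0.009  0.012 -1.   ] F [-8.56 16.45 12.97] M [ 4.269  1.965 -0.123] op 0.731 q [ 0.29  0.74 -0.1   1.85  0.11  0.57 -1.06]
shift [ 1.9 10.4 -5.7] spin 0.3
```

View pics/w35z.png

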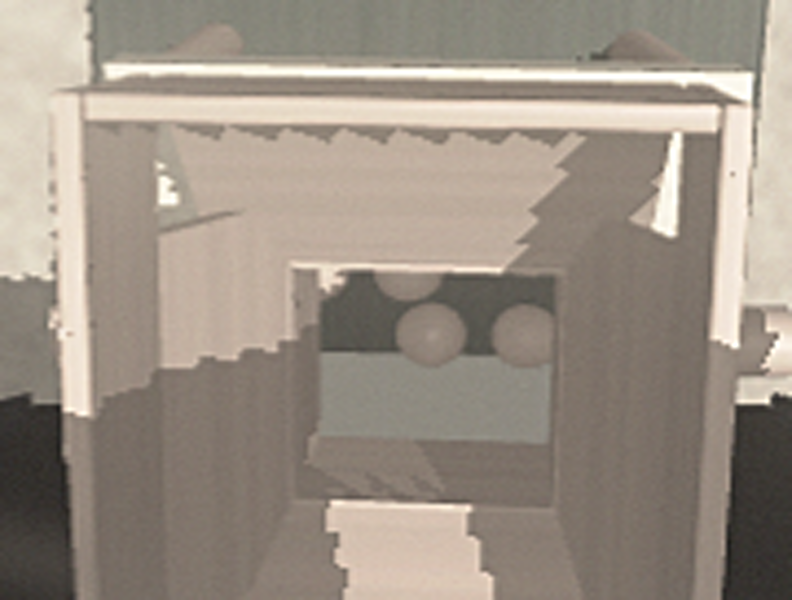

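```bash
python3 ft.py 50,92 748,102 85,88 720,92 290,264 566,270 295,498 558,510; python3 -m inch '3 -3 0 0;6 -6 0 0;9 -9 0 0;12 -12 0 0;12 -12 0 0' - 30
python3 tz.py w36
```

```text
rms 2.68 intool [-0.4  2.  -1.3] rel -4.2 tool 0.8 pitch -3.5 TOTAL -3.4 grip [ 0.5288 -0.1685  0.1484] tip [ 0.5304 -0.1724  0.0765]
clock: 33.5
tool_pos: [0.534, -0.18, 0.161]
eef_rot: [-0.586, 0.4, -0.388, 0.589]
contact_force: [-5.7, 14.3, 2.5]
opening: 0.728
clock 33.55 tcp [ 0.534 -0.18   0.161] yawx -67.7 y [-0.011  0.012 -1.   ] F [-5.15 14.38  3.03] M [ 4.143  1.586 -0.144] op 0.731 q [ 0.31  0.73 -0.11  1.82  0.11  0.61 -1.04]
shift [-10.1  21.2  -4.8] spin 0.3
```

View pics/w36z.png

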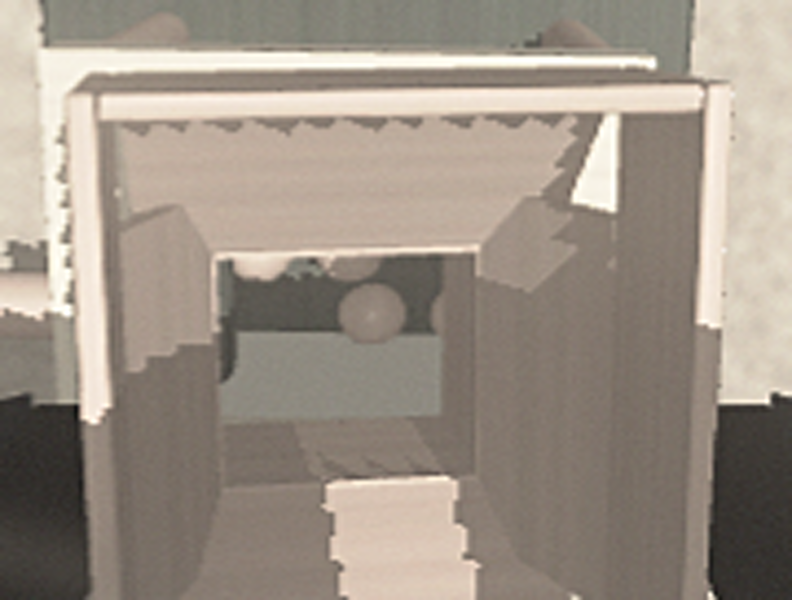

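```bash
python3 ft.py 68,90 732,88 95,78 690,78 212,254 482,245 220,488 475,475; python3 -c "
from h import *
d=snap('scene');im,_,_=crop(d,228,140,130,130,4); cv2.imwrite('pics/s36.png',im)"
```

```text
rms 2.78 intool [-0.3  9.2 -1.2] rel 7.8 tool 0.9 pitch -2.7 TOTAL 8.6 grip [ 0.5327 -0.18    0.1518] tip [ 0.5286 -0.17    0.0806]
```

View pics/s36.png

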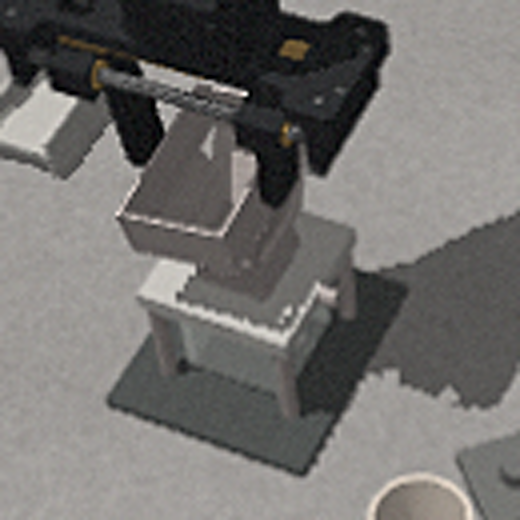

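Tip centre is about 0.081, so it's almost out. I'll rock back while easing up, with a firmer grip.

```bash
python3 -m inch '-4 0 0 0;-8 -1 0 0;-12 -2 0 0;-16 -4 0 0;-20 -6 0 0;-20 -7 0 0' - 38
python3 tz.py w37;python3 -c "
from h import *
d=snap('scene');im,_,_=crop(d,228,140,130,130,4); cv2.imwrite('pics/s37.png',im)"
```

```text
clock: 34.2
tool_pos: [0.5307, -0.1698, 0.1697]
eef_rot: [-0.586, 0.395, -0.395, 0.586]
contact_force: [0.1, 0.2, -2.5]
opening: 0.727
clock 34.25 tcp [ 0.5308 -0.1701  0.1698] yawx -68.0 y [ 0.001 -0.001 -1.   ] F [ 0.86  0.3  -2.26] M [-0.027  0.018  0.035] op 0.731 q [ 0.29  0.71 -0.1   1.85  0.11  0.59 -1.07]
shift [-0.1 29.7 -5.7] spin 0.0
```

View pics/w37z.png

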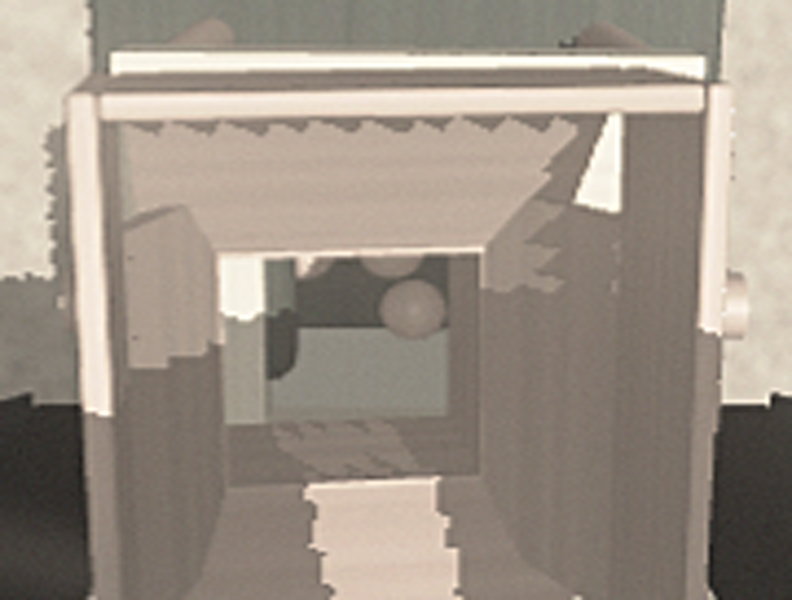

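View pics/s37.png

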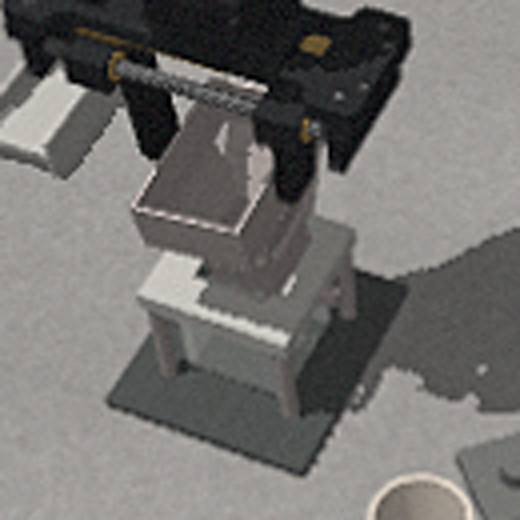

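Force is now just the funnel's weight (−2.3 N vertical) with no side load, so the stem is out. It still hangs tilted in the jaws, so I'll measure that.

```bash
python3 ft.py 68,92 732,88 95,78 690,78 217,256 485,248 225,488 480,475
```

```text
rms 2.54 intool [-0.3  9.4 -1.3] rel 7.2 tool -0.1 pitch -2.8 TOTAL 7.1 grip [ 0.5295 -0.1705  0.1602] tip [ 0.5261 -0.1622  0.0888]
```

I'll press the low right edge of the stem lightly on the collar's solid rim to square it in the jaws.

```bash
python3 -m inch '4 -3 0 0;10 -3 0 0;16 -3 0 0;18 -3 0 0;18 -1 0 0;18 2 0 0' - 38
python3 -m inch '0 2 0 0;0 4 0 0;0 6 0 0;0 8 0 0;0 8 0 0' - 12
python3 tz.py w38;python3 -c "
from h import *
d=snap('scene');im,_,_=crop(d,228,140,130,130,4); cv2.imwrite('pics/s38.png',im)"
```

```text
clock: 34.9
tool_pos: [0.5373, -0.1866, 0.167]
eef_rot: [-0.586, 0.395, -0.395, 0.586]
contact_force: [-0.6, -0.5, 3.9]
opening: 0.73
clock: 35.4
tool_pos: [0.536, -0.1826, 0.1607]
eef_rot: [-0.586, 0.396, -0.393, 0.588]
contact_force: [-5.7, 7.8, 18.3]
opening: 0.733
clock 35.45 tcp [ 0.536  -0.1827  0.1607] yawx -67.8 y [-0.003  0.004 -1.   ] F [-6.33  6.66 18.06] M [1.943 1.508 0.039] op 0.734 q [ 0.31  0.73 -0.1   1.82  0.12  0.6  -1.05]
shift [-13.6  20.8  -5.8] spin 0.2
```

View pics/w38z.png

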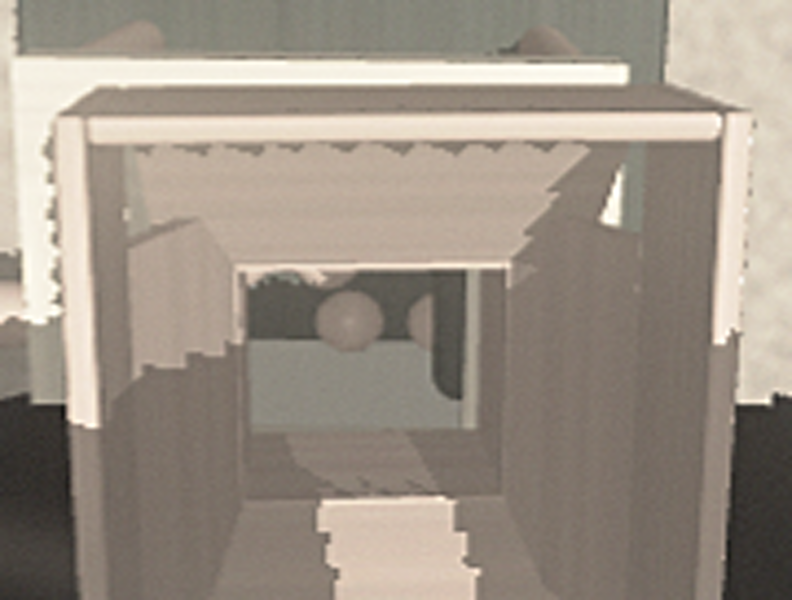

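View pics/s38.png

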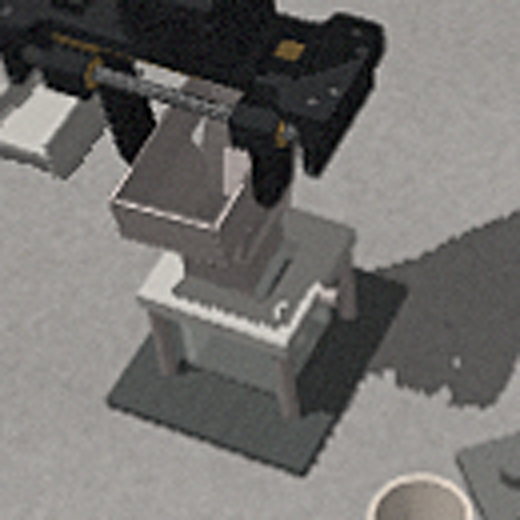

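```bash
python3 ft.py 55,115 752,112 88,88 702,84 235,265 513,263 242,500 503,497
```

```text
rms 1.76 intool [-0.1  3.9 -2.3] rel 4.1 tool 0.3 pitch -2.0 TOTAL 4.4 grip [ 0.5339 -0.1834  0.1568] tip [ 0.5318 -0.1782  0.085 ]
```

Improved to about 4.4°. I'll press a little more.

```bash
python3 -m inch '0 1 0 0;1 2 0 0;2 4 0 0;2 5 0 0;2 5 0 0' - 8
python3 tz.py w39
```

```text
clock: 36.0
tool_pos: [0.5371, -0.1852, 0.1549]
eef_rot: [-0.586, 0.396, -0.393, 0.587]
contact_force: [-4.2, 5.7, 9.9]
opening: 0.727
clock 36.05 tcp [ 0.5372 -0.1855  0.1549] yawx -67.8 y [-0.002  0.003 -1.   ] F [-3.81  3.38  8.54] M [1.028 0.668 0.009] op 0.73 q [ 0.31  0.74 -0.1   1.82  0.12  0.59 -1.05]
shift [-16.7  15.   -5.9] spin 0.2
```

View pics/w39z.png

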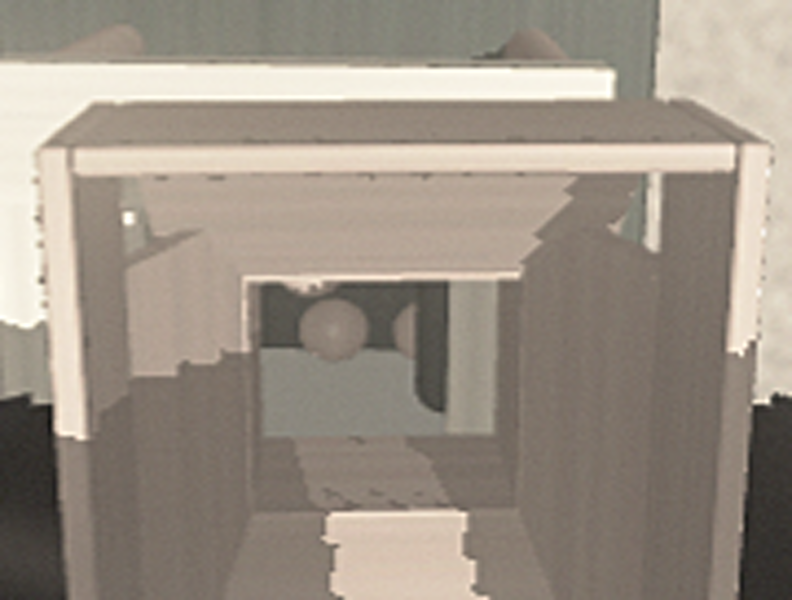

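```bash
python3 ft.py 36,148 772,146 95,103 680,100 240,277 525,272 250,512 516,508;python3 -c "
from h import *
d=snap('scene');im,_,_=crop(d,228,140,130,130,4); cv2.imwrite('pics/s39.png',im)"
```

```text
rms 0.85 intool [-0.3  1.8 -4.4] rel 2.9 tool 0.2 pitch -0.5 TOTAL 3.1 grip [ 0.5331 -0.1868  0.1531] tip [ 0.5316 -0.1832  0.0812]
```

View pics/s39.png

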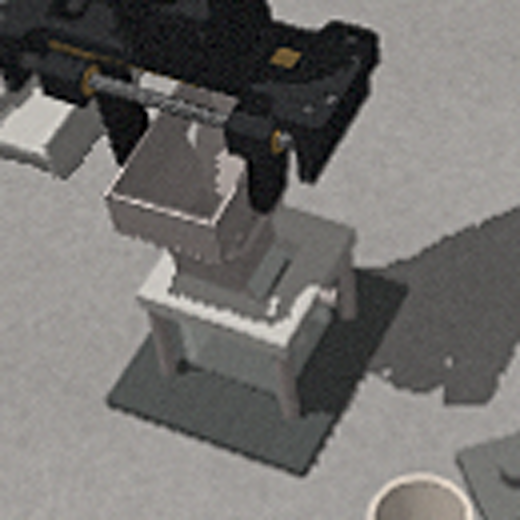

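```bash
python3 -m inch '1 1 0 0;2 3 0 0;3 5 0 0;3 6 0 0;3 6 0 0' - 8
python3 tz.py w40
```

```text
clock: 36.6
tool_pos: [0.539, -0.1878, 0.149]
eef_rot: [-0.586, 0.395, -0.394, 0.588]
contact_force: [-2.5, 5.0, 7.9]
opening: 0.723
clock 36.65 tcp [ 0.539 -0.188  0.149] yawx -67.8 y [-0.001  0.004 -1.   ] F [-2.78  5.49  9.4 ] M [1.35  0.567 0.01 ] op 0.725 q [ 0.32  0.75 -0.1   1.82  0.12  0.58 -1.04]
shift [-19.7   9.1  -6.6] spin 0.2
```

View pics/w40z.png

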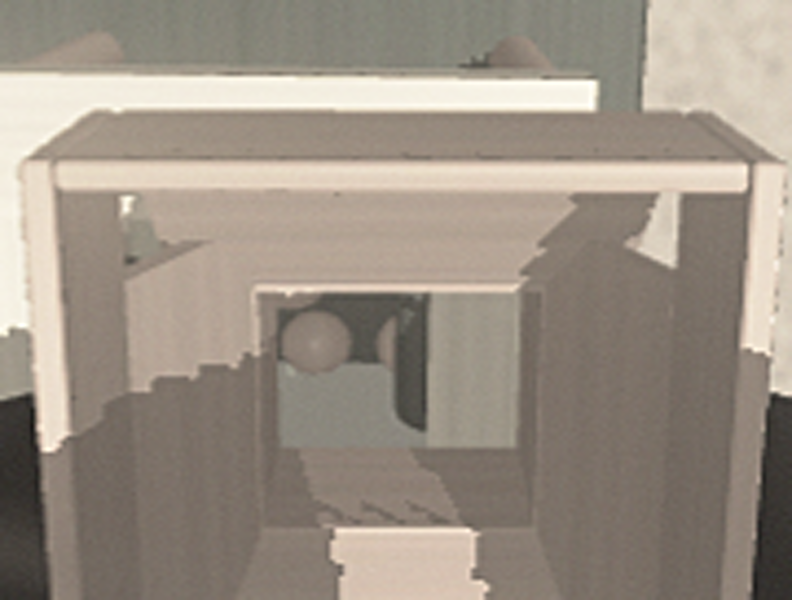

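```bash
python3 ft.py 20,162 788,162 97,112 700,112 252,290 544,288 262,528 535,528
```

```text
rms 0.83 intool [-0.  -3.4 -4.8] rel 0.6 tool 0.2 pitch -0.5 TOTAL 0.8 grip [ 0.5346 -0.1898  0.1524] tip [ 0.5342 -0.1888  0.0805]
```

The funnel is upright now (0.8°). I'll grip firmly, lift about 20 mm and centre it over the mouth.

```bash
python3 -m inch '0 0 0 0;0 0 0 0;0 -6 0 0;0 -14 0 0;0 -22 0 0;-6 -24 0 0;-12 -24 -1 0;-18 -24 -2 0;-20 -24 -3 0;-20 -24 -3 0' - 38
python3 tz.py w41
```

```text
clock: 37.65
tool_pos: [0.5283, -0.1733, 0.172]
eef_rot: [0.587, -0.395, 0.395, -0.586]
contact_force: [-0.3, -0.4, -2.1]
opening: 0.722
clock 37.7 tcp [ 0.5286 -0.1737  0.172 ] yawx -67.9 y [-0. -0. -1.] F [-0.5  -0.65 -1.87] M [-0.021  0.016  0.002] op 0.726 q [ 0.29  0.7  -0.1   1.85  0.11  0.6  -1.06]
shift [-2.6 32.  -2.3] spin 0.1
```

View pics/w41z.png

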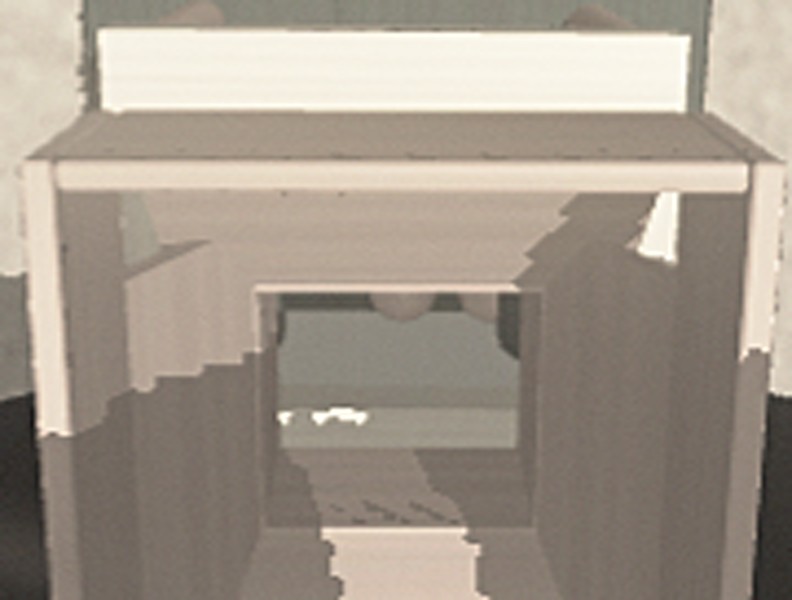

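```bash
python3 ft.py 22,162 786,162 97,112 697,112 252,289 545,288 262,527 535,527; python3 -c "
from h import *
for c,p in (('scene',(228,140)),('top',(368,236))):
    d=snap(c,c+'41');im,_,_=crop(d,*p,130,130,4); cv2.imwrite(f'pics/{c}41c.png',im)
a=[cv2.imread(f'pics/{c}41c.png') for c in ('scene','top')]
cv2.imwrite('pics/c41.png',cv2.resize(np.hstack(a),(800,400)))"
```

```text
rms 0.92 intool [-0.1 -2.8 -4.9] rel 0.6 tool 0.0 pitch -0.5 TOTAL 0.6 grip [ 0.524  -0.1755  0.1749] tip [ 0.5238 -0.1748  0.1029]
```

View pics/c41.png

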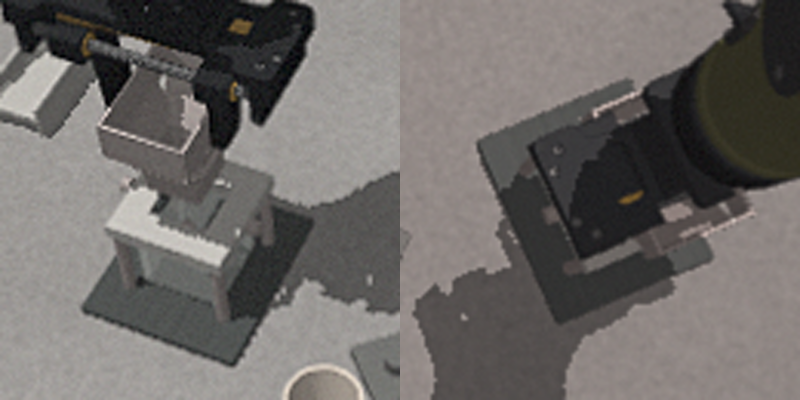

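View pics/scene41.png

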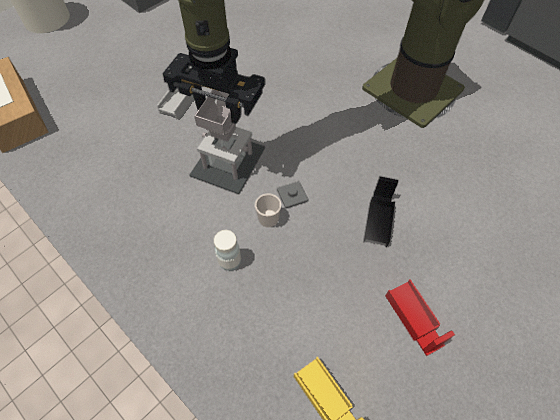

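The funnel is upright (0.6°), 21 mm above the mouth and about 2.5 mm off to the side. I'll centre it, lower a little, check and hand in.

```bash
python3 -m inch '-1 3 0 0;-2.5 6 0 0;-2.5 7 0 0;-2.5 7 0 0;-2.5 7 0 0' - 38
python3 tz.py w42; python3 -c "
from h import *
d=snap('scene');im,_,_=crop(d,228,130,150,150,4); cv2.imwrite('pics/s42.png',im)
print([ (n,[(round(h['p'],2),np.round(h['centre'])) for h in r.tip_of('scene',n)[:5]]) for n in ('ball0_center','reagent','beaker','jarlid')])"
```

```text
clock: 38.3
tool_pos: [0.528, -0.1716, 0.1652]
eef_rot: [0.586, -0.395, 0.395, -0.586]
contact_force: [1.1, 1.3, -1.9]
opening: 0.724
clock 38.35 tcp [ 0.528  -0.1716  0.1652] yawx -68.0 y [ 0. -0. -1.] F [-0.97  0.55 -2.32] M [-0.044  0.003 -0.025] op 0.722 q [ 0.29  0.71 -0.1   1.86  0.12  0.58 -1.07]
shift [-0.4 25.2 -2.5] spin 0.0
[('ball0_center', []), ('reagent', []), ('beaker', [(0.65, array([222., 267.]))]), ('jarlid', [(0.64, array([192., 294.]))])]
```

View pics/w42.png

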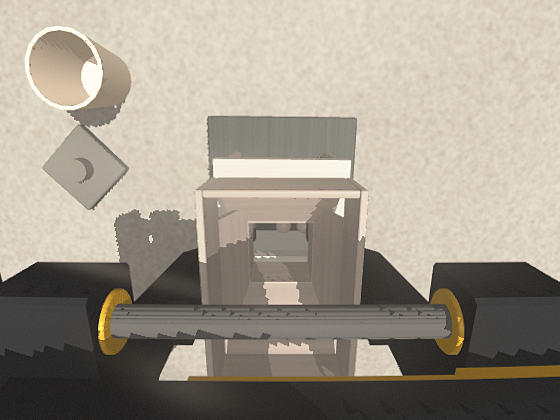

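View pics/s42.png

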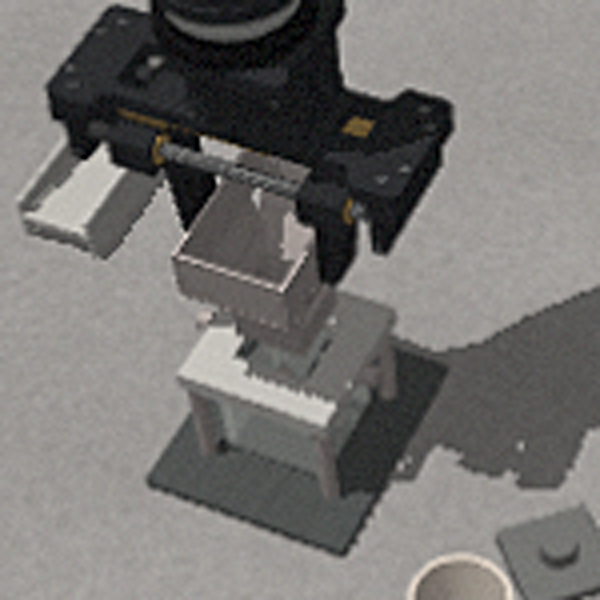

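The wrist view shows the funnel held square over the mouth: rim at cols 196–367, throat at (280,250). Its stem is about 14 mm above the collar. The empty tray stands upright off to the left in the scene view.

```bash
python3 -c "
from plant import r
print(r.finish_job())"
```

```text
the job is handed in; nothing more can be done
None
```

The job is done and handed in at 38 s of the 72 s allowed. `finish_job` gives no verdict, so the results below come from my own checks.

**Pour:** I held the tray by its tab over the seated funnel and loosened the grip until it swung nose-down by about 41°. I then counted all five balls in the jar through the throat. In the final picture only the edges of two balls were visible, because the funnel hides the rest; the final ball search in the scene picture found none.

**Tray:** It was set back upright and empty on the bench, clear of the jar.

**Rocking:** I gripped the funnel across its narrow width and rocked it about +7°, −9°, +17°, −13° and +9°, easing it up until the stem came free on the way back. These angles are fitted from the wrist pictures and are good to a degree or two.

**Final pose:** The funnel was about 0.6° off upright at the last fit. It is held with 38 N, centred over the mouth, with its stem tip about 14 mm above the collar. The measured load is roughly the funnel's own weight.

What went less cleanly:
- **Grip lost twice:** The jaws were forced open once, and one finger slipped over the rim once, so I re-gripped four times in all. The +17° rock came from that slip and goes past the stated tilt limit of about 0.2 rad (11°).
- **Stem pressed on the collar:** After it came free, the funnel sat about 7° tilted in the jaws. I squared it by pressing the stem's edge on the collar top with up to about 20 N.
- **Bystanders:** The beaker and lid were detected where they started. The detector missed the capped jar in the last picture, but it was visible in place in the scene picture just before. I never touched any of them.

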